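# Sort the studio calipers by their joints

## Task

Two potter's calipers have come back to the bench: flex each one by squeezing its legs together to find out whether its joint is free or seized. Close a free one right up and lay it flat in the empty lane of the wooden stock till; lay a seized one, open as it is, flat on the floor of the red repair tray. Lay them down rather than dropping them, and leave the other things where they stand.

Things in the scene. Friction and masses are not known exactly. Their poses are not given: they have to be found in the camera images.
- caliper_1: outside caliper of dark hardwood (the two look alike), about 80 g, lying flat, legs toward the robot: two bowed legs 10 mm thick, 11 mm wide, bolted at one end, 134 mm overall (13 behind the bolt axis, 121 ahead). Origin on the bolt axis at the underside of leg A; z up, x from the bolt along the centre line it has when closed, y toward leg A
- caliper_1_nut (a point): centre of the upright brass thumb nut on the bolt: 18 mm across, 11 to 30 mm above the underside of the legs (this point 21 mm above the underside). Fast on leg A, it does not unscrew. Axes as the caliper's
- caliper_1_bow_a (a point): outer face of leg A at its widest, 57 mm along from the bolt, half-way up the leg (5 mm above the underside)
- caliper_1_bow_b (a point): the same point on leg B. The legs are squeezed between the two bow points, which are 45 mm apart when the caliper is closed, 60 to 67 mm as found
- caliper_1_leg (a joint): angle between the legs, rad: 0 closed (tips together, 46 mm wide), 0.28 to 0.38 as found. Each caliper may be free or seized; neither number nor look tells. A free one closes under a light squeeze (1 to 2 N at the bows) and stays where left; a seized one does not give at 25 N
- caliper_2: outside caliper of dark hardwood (the two look alike), about 80 g, lying flat, legs toward the robot: two bowed legs 10 mm thick, 11 mm wide, bolted at one end, 134 mm overall (13 behind the bolt axis, 121 ahead). Origin on the bolt axis at the underside of leg A; z up, x from the bolt along the centre line it has when closed, y toward leg A
- caliper_2_nut (a point): centre of the upright brass thumb nut on the bolt: 18 mm across, 11 to 30 mm above the underside of the legs (this point 21 mm above the underside). Fast on leg A, it does not unscrew. Axes as the caliper's
- caliper_2_bow_a (a point): outer face of leg A at its widest, 57 mm along from the bolt, half-way up the leg (5 mm above the underside)
- caliper_2_bow_b (a point): the same point on leg B. The legs are squeezed between the two bow points, which are 45 mm apart when the caliper is closed, 60 to 67 mm as found
- caliper_2_leg (a joint): angle between the legs, rad: 0 closed (tips together, 46 mm wide), 0.28 to 0.38 as found. Each caliper may be free or seized; neither number nor look tells. A free one closes under a light squeeze (1 to 2 N at the bows) and stays where left; a seized one does not give at 25 N
- stock_till: fixed pale wooden till, 154 by 162 mm, 21 mm high, a little turned, three lanes side by side along its y: the far (+x) one holds a closed caliper, the near narrow one a marker 17 mm thick, the middle one is empty. Origin under its middle. Till and tray stand side by side behind the calipers, either on the left
- stock_lane (a point): centre of the floor of the till's empty lane; z up, y along the lane, x across it, away from the robot. Lane 53 mm wide, 150 mm long, floor 5 mm above the worktop; walls 6 mm thick, the long ones 16 mm over the floor and rounded on top, the end ones 12 mm. A caliper fits only when closed, nut at either end
- repair_floor (a point): centre of the floor of the repair tray, a fixed shallow dark red plastic tray, a little turned; z up, x away from the robot, y left. Inside 159 mm along x, 178 mm along y; floor 3 mm and rim 23 mm above the worktop. A needle tool 10 mm thick lies along the far wall (x about +66 mm); the floor is free from x = -79 to +52 mm
- slip_beaker: grey tapered beaker, 69 mm wide, 92 mm tall, origin at the centre of its underside; loose, to be left where it is
- glazed_bowl: small dark green bowl, 68 mm wide, 47 mm tall, origin at the centre of its underside; loose, to be left where it is
- ring_cutter: plain metal ring cutter, 66 mm wide, 30 mm tall, origin at the centre of its underside; loose, to be left where it is
- stamp: white waisted clay stamp, 42 mm wide, 52 mm tall, origin at the centre of its underside; loose, to be left where it is
Mind the look-alikes: they are no part of the job. What is shaped like the caliper_2 but white is not meant.

How it is judged (in metres and radians):
On the way:
1. a caliper has been squeezed by its legs (over 5 N, away from the nut) and has stayed open (((value of joint caliper_1_leg above 0.22 rad and contact force between the fingers and caliper_1 above 5 N and horizontal distance between the grasp point and caliper_1_nut above 0.03 m) or (value of joint caliper_2_leg above 0.22 rad and contact force between the fingers and caliper_2 above 5 N and horizontal distance between the grasp point and caliper_2_nut above 0.03 m))), for 0.2 s.
At the end, for the whole second after the job is handed in: One caliper lies closed (under 0.1 rad) and flat on the floor of the till's empty lane, within 4 mm in height and 0.1 rad of level; the one that would not close lies still open (over 0.22 rad), wholly inside the red tray, flat on its floor within 3 mm and 0.12 rad; both released ((((x of caliper_1_nut in the frame of stock_lane between -0.014 and 0.014 m and y of caliper_1_nut in the frame of stock_lane between -0.075 and 0.075 m and x of caliper_1_bow_a in the frame of stock_lane between -0.029 and 0.029 m and y of caliper_1_bow_a in the frame of stock_lane between -0.06 and 0.06 m and z of each of caliper_1_bow_a, caliper_1_bow_b in the frame of stock_lane below 0.0095 m and x of caliper_1_bow_b in the frame of stock_lane between -0.029 and 0.029 m and y of caliper_1_bow_b in the frame of stock_lane between -0.06 and 0.06 m and z of caliper_1_nut in the frame of stock_lane below 0.025 m and angle between caliper_1_nut's own z axis and vertical below 0.1 rad and value of joint caliper_1_leg below 0.1 rad) and (x of caliper_2_nut in the frame of repair_floor between -0.081 and 0.081 m and y of caliper_2_nut in the frame of repair_floor between -0.09 and 0.09 m and x of caliper_2_bow_a in the frame of repair_floor between -0.081 and 0.081 m and y of caliper_2_bow_a in the frame of repair_floor between -0.09 and 0.09 m and x of caliper_2_bow_b in the frame of repair_floor between -0.081 and 0.081 m and y of caliper_2_bow_b in the frame of repair_floor between -0.09 and 0.09 m and z of caliper_2_nut in the frame of repair_floor below 0.027 m and angle between caliper_2_nut's own z axis and vertical below 0.12 rad and value of joint caliper_2_leg above 0.22 rad)) or ((x of caliper_2_nut in the frame of stock_lane between -0.014 and 0.014 m and y of caliper_2_nut in the frame of stock_lane between -0.075 and 0.075 m and x of caliper_2_bow_a in the frame of stock_lane between -0.029 and 0.029 m and y of caliper_2_bow_a in the frame of stock_lane between -0.06 and 0.06 m and z of each of caliper_2_bow_a, caliper_2_bow_b in the frame of stock_lane below 0.0095 m and x of caliper_2_bow_b in the frame of stock_lane between -0.029 and 0.029 m and y of caliper_2_bow_b in the frame of stock_lane between -0.06 and 0.06 m and z of caliper_2_nut in the frame of stock_lane below 0.025 m and angle between caliper_2_nut's own z axis and vertical below 0.1 rad and value of joint caliper_2_leg below 0.1 rad) and (x of caliper_1_nut in the frame of repair_floor between -0.081 and 0.081 m and y of caliper_1_nut in the frame of repair_floor between -0.09 and 0.09 m and x of caliper_1_bow_a in the frame of repair_floor between -0.081 and 0.081 m and y of caliper_1_bow_a in the frame of repair_floor between -0.09 and 0.09 m and x of caliper_1_bow_b in the frame of repair_floor between -0.081 and 0.081 m and y of caliper_1_bow_b in the frame of repair_floor between -0.09 and 0.09 m and z of caliper_1_nut in the frame of repair_floor below 0.027 m and angle between caliper_1_nut's own z axis and vertical below 0.12 rad and value of joint caliper_1_leg above 0.22 rad)))); the robot touches nothing.
It fails at once if the beaker, bowl, ring cutter or stamp is knocked aside (over 30 mm) (distance of any of slip_beaker, glazed_bowl, ring_cutter, stamp from where it was at the start of the episode above 0.03 m).
It fails at once if a caliper is dropped (falls untouched by more than about 30 mm) (contact force between the fingers and caliper_1 below 0.01 N and linear speed of caliper_1 above 0.8 m/s).
It fails at once if a caliper is dropped (falls untouched by more than about 30 mm) (contact force between the fingers and caliper_2 below 0.01 N and linear speed of caliper_2 above 0.8 m/s).
It also fails if it takes over 58 s, if anything falls off the work surface, if the arm or the gripper's body presses on something with over 40 N, if the wrist force passes 120 N, or if a joint passes its speed limit or range.

## Robot

A 6-joint arm with a two-finger parallel gripper is mounted at the origin on the work surface; the furniture and walls round the work are solid. World frame = base frame: x ahead of the robot, y to its left, z up, the work surface at z = 0. Lengths are in m, angles in degrees, forces in N, time in s.
With the tool pointing down it reaches from about 0.375 to 0.9 m from the base axis. Payload 3.1 kg.
Tool frame: the origin (TCP) lies where the fingers leave the gripper's body, on its centre line; the fingertips stand bot.tips_ahead ahead of it and the grasp point (between the pads) lies 51 mm ahead of it (bot.tips_ahead is the distance from the TCP to the fingertips, in m); z points along the fingers, x is the direction in which the jaws open and shut, and the axes are right-handed (so a half turn about z gives the same grasp; the last joint's range is limited). The gripper opens to 87 mm and grips with 3 to 60 N. Pads are 19 mm wide; open, the fingers measure 117 mm over their backs; the gripper's body (75 mm by 190 mm) begins 51 mm behind the grasp point.
Start: joints at [61.736, 30.224, 82.088, -0, 67.689, -10.227], TCP at [0.193, 0.594, 0.292] pointing down, gripper open.
Joint ranges: [-176.69, 176.69], [-43.24, 126.21], [12.49, 139.97], [-82, 262], [0, 151.66], [-163.58, 163.58]. Speed limits (degrees/s): [159.86, 159.86, 180, 180, 180, 180].

## Interface

Orientations are given as a 3x3 rotation matrix whose columns are the frame's x, y, z axes.
In Python, from rig import bot, vision, nets gives the robot as it stands.
- The arm moves only by the tool play_rows, never from a script. Its argument "series" is a list of rows, each an object of numbers: "tx", "ty", "tz": the shift along the world's x, y, z as a fraction of full scale; "turn": the turn about the world's z as a fraction of full scale. A call has 1 to 10 rows; each row shifts and turns the commanded pose from where the row before left it; what a row does not reach is not made up. Full scale, the value 1, is 0.8 m for a shift and 60 degrees for a turn. A row lasts 1/10 s, in which the tool goes at most 50 mm and 8.59 degrees, less where a joint would pass 70% of its speed; a pose out of reach is approached as far as the arm can. A call with a number of a shift or a turn outside -1 to 1 is refused whole. A call with a gripper value outside its range is refused whole. "gripper" is the opening, from 0 (shut) to 1 (fully open), set as the call begins (left out, the last holds). The fingers move at their own pace and stop on an object; the grip force is fixed at half the most. Time passes only in rows, so rows that do not move let the fingers close. It gives the time, the measured TCP pose, the force and the opening at its end, in the units of the state.
- bot.read_state(): the state, without advancing time (a new reading comes with each control period).
- vision.capture(name): name is "scene" or "top"; returns a dict with "pixels" (480x640x3 uint8, blue, green, red), "fx", "fy", "cx", "cy" (pixels), "D" ([k1, k2, p1, p2, k3] as OpenCV has them; the pictures are not rectified), "extrinsics" (4x4, takes a point from camera to world coordinates). Camera axes: x right, y down, z forward; pixel columns grow to the right and rows downward; lengths in m; the calibration is good to about 2 mm. A picture is of the moment at which its call begins. There is no depth.
- bot.hand_in(): hands the job in, once; it reports no verdict.
Trained networks look in a picture, given as the dict that the camera call returned (one of the last four; its "shot" number tells which), for a name from the list of things; names that differ only in an ending like _2 or _b are one class to them, and where a whole thing is asked for, a point or a joint stands for the part that bears it (a point fixed in the world has none). Each returns a list of dicts, best first, with "confidence" (0 to 1); they miss things now and then, are a little off and sometimes report something else, mostly with a low value. They report only what shows in the picture. A call takes as long as a camera call. They do not tell look-alikes from the thing itself.
- nets.look_for(picture, query): "at" ([column, row] as shares, 0 to 1, of the picture: columns of its width, rows of its height, amid what is visible of it).
- nets.masks_of(picture, query): "region" (480x640 bool, what is visible of it) and "at" ([column, row] as shares, 0 to 1, of the picture: columns of its width, rows of its height, amid what is visible of it).
The state is a dict: "time_s": time; "joint_positions": joint angles; "qvel": joint speeds; "tau": joint torques, N m; "position": TCP position; "tcp_rot": TCP orientation; "force": force on the tool from outside, world axes, zero at the start; "moment": the same for the moment, N m; "opening": opening from 0.0 (shut) to 1.0 (fully open).
Only numpy, scipy, OpenCV 4.12 (cv2) and the standard library are available. Lean on these libraries where they do the work, as an engineer would, in place of code of your own. Each camera call takes 0.05 s, during which the arm holds its last target.

## Working session

There is one attempt and no reset: what is moved stays moved. The work goes in short steps, Python scripts to look and compute and a tool call to move; the robot and the scene stay as the last step left them, time stands still between calls to the robot, and variables do not carry over. Pictures are saved under pics/ and viewed, and the job is handed in when it is done.

Besides the shell and the picture viewer there is one more tool, called after "Request:" as name(argument=value, ...) on one line, values as JSON. play_rows: Moves the arm, as the interface text tells. Shift numbers are shares of 0.8 m and turn numbers shares of 60 degrees, none past 1 either way. Its arguments: {"type":"object","properties":{"series":{"type":"array"},"gripper":{"type":"number"}},"required":["series"]}

```bash
ls; mkdir -p pics
python3 - <<'E'
from rig import bot, vision, nets
import cv2
print(bot.tips_ahead, bot.read_state())
for n in ("scene","top"):
    p=vision.capture(n); cv2.imwrite(f"pics/{n}0.png",p["pixels"]); print({k:v for k,v in p.items() if k!="pixels"})
    for q in ("caliper_1","caliper_1_nut","stock_till","repair_floor","slip_beaker","glazed_bowl","ring_cutter","stamp"):
        try: print(q,[(round(d["confidence"],2),round(d["at"][0]*640),round(d["at"][1]*480)) for d in nets.look_for(p,q)])
        except Exception as e: print(q,e)
E
```

```text
pics
0.0697 {'time_s': 0.0, 'joint_positions': array([ 6.17360681e+01,  3.02788647e+01,  8.21559120e+01,  1.42566533e-04,
        6.76876443e+01, -1.02268183e+01]), 'qvel': array([ 0.14053773,  0.00322849, -0.06030199,  0.03772057,  0.02173267,
       -0.09772083]), 'tau': array([ 8.88087252e-04, -4.40054655e+01, -1.76585716e+01,  6.32681837e-02,
        5.83232555e-02, -1.46199463e-04]), 'position': array([0.19321102, 0.59378246, 0.29127518]), 'tcp_rot': array([[ 3.09632816e-01,  9.50855663e-01, -1.01380222e-03],
       [ 9.50853879e-01, -3.09634240e-01, -1.88081660e-03],
       [-2.10229300e-03, -3.81615234e-04, -9.99997717e-01]]), 'force': array([0.23549977, 0.53914129, 0.12015458]), 'moment': array([ 0.00277281, -0.03800993,  0.03630285]), 'opening': 0.9996607762938711}
{'fx': 545.0291444496584, 'fy': 545.0291444496584, 'cx': 317.3303172278838, 'cy': 239.6583294975282, 'D': array([-0.0849364,  0.       ,  0.       ,  0.       ,  0.       ]), 'extrinsics': array([[ 0.75501907, -0.39809316,  0.52102594, -0.22393763],
       [-0.65541813, -0.48160472,  0.58179376, -0.92602883],
    
[... 556 characters left out ...]
y([-0.0507189,  0.       ,  0.       ,  0.       ,  0.       ]), 'extrinsics': array([[-0.02984143, -0.99170756,  0.12500243,  0.27383236],
       [-0.99951247,  0.02845709, -0.01284592, -0.24050768],
       [ 0.00918219, -0.12532483, -0.99207327,  1.14371253],
       [ 0.        ,  0.        ,  0.        ,  1.        ]]), 'shot': 2}
caliper_1 [(0.9, 394, 315), (0.83, 297, 246), (0.66, 421, 224), (0.6, 381, 231), (0.5, 295, 248)]
caliper_1_nut [(0.83, 379, 233)]
stock_till [(0.94, 206, 162)]
repair_floor [(0.97, 335, 153), (0.36, 337, 301)]
slip_beaker [(0.95, 341, 302), (0.38, 207, 161)]
glazed_bowl [(0.76, 423, 223)]
ring_cutter [(0.76, 428, 252)]
stamp [(0.67, 370, 235), (0.52, 402, 182)]
```

View pics/scene0.png

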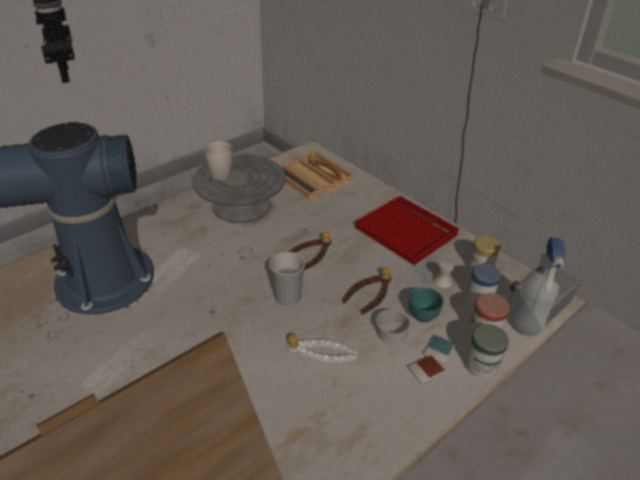

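View pics/top0.png

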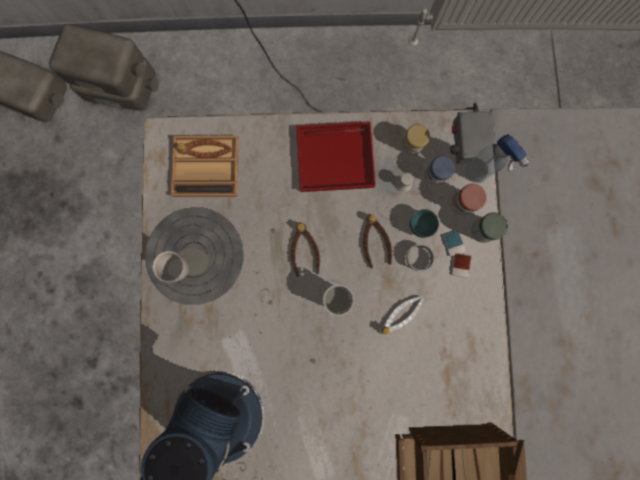

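Top picture: the dark calipers are at about (303,249) and (376,240). The white look-alike at (403,315) and the closed one in the till at (205,148) are not meant. Next, metric rectified crops to measure and confirm.

```bash
cat > h.py <<'E'
from rig import bot, vision, nets
import cv2, numpy as np
def K(p): return np.array([[p["fx"],0,p["cx"]],[0,p["fy"],p["cy"]],[0,0,1.]])
def proj(p,X):
    T=np.linalg.inv(p["extrinsics"]); 
    return cv2.projectPoints(np.float64(X).reshape(-1,1,3),cv2.Rodrigues(T[:3,:3])[0],T[:3,3],K(p),p["D"])[0].reshape(-1,2)
def back(p,uv,z):
    n=cv2.undistortPoints(np.float64(uv).reshape(-1,1,2),K(p),p["D"]).reshape(-1,2)
    d=np.c_[n,np.ones(len(n))]@p["extrinsics"][:3,:3].T; c=p["extrinsics"][:3,3]
    return c+d*((z-c[2])/d[:,2])[:,None]
def rect(p,z,x0,x1,y0,y1,res=0.0005,grid=0.02):
    # image up = +x, left = +y
    xs=np.arange(x1,x0,-res); ys=np.arange(y1,y0,-res)
    Y,X=np.meshgrid(ys,xs)
    uv=proj(p,np.stack([X,Y,np.full_like(X,z)],-1)).reshape(X.shape+(2,)).astype(np.float32)
    im=cv2.remap(p["pixels"],uv[...,0],uv[...,1],cv2.INTER_CUBIC)
    if grid:
        for g in np.arange(np.ceil(x0/grid)*grid,x1,grid):
            r=int((x1-g)/res); im[r:r+1,::4]=(255,255,0); cv2.putText(im,f"{g:.2f}",(0,r),0,.35,(0,255,255),1)
        for g in np.arange(np.ceil(y0/grid)*grid,y1,grid):
            c=int((y1-g)/res); im[::4,c:c+1]=(255,255,0); cv2.putText(im,f"{g:.2f}",(c,10),0,.3,(0,255,255),1)
    return im
E
python3 - <<'E'
from h import *
p=vision.capture("top")
for uv in [(301,228),(372,218),(205,165),(335,157),(341,300),(423,223),(419,257),(406,182)]: print(uv,back(p,[uv],0.01).round(3))
c=back(p,[(340,240)],0.005)[0]
cv2.imwrite("pics/r1.png",rect(p,0.005,c[0]-.12,c[0]+.12,c[1]-.19,c[1]+.19))
c=back(p,[(270,157)],0.005)[0]
cv2.imwrite("pics/r2.png",rect(p,0.005,c[0]-.13,c[0]+.13,c[1]-.28,c[1]+.28,.0007))
E
```

```text
(301, 228) [[ 0.447 -0.207  0.01 ]]
(372, 218) [[ 0.467 -0.382  0.01 ]]
(205, 165) [[0.613 0.03  0.01 ]]
(335, 157) [[ 0.624 -0.296  0.01 ]]
(341, 300) [[ 0.268 -0.299  0.01 ]]
(423, 223) [[ 0.451 -0.508  0.01 ]]
(419, 257) [[ 0.367 -0.494  0.01 ]]
(406, 182) [[ 0.555 -0.472  0.01 ]]
```

View pics/r1.png

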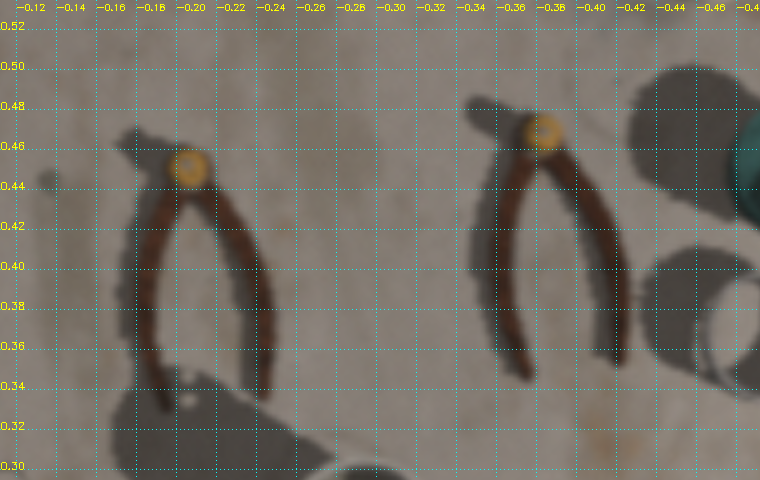

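View pics/r2.png

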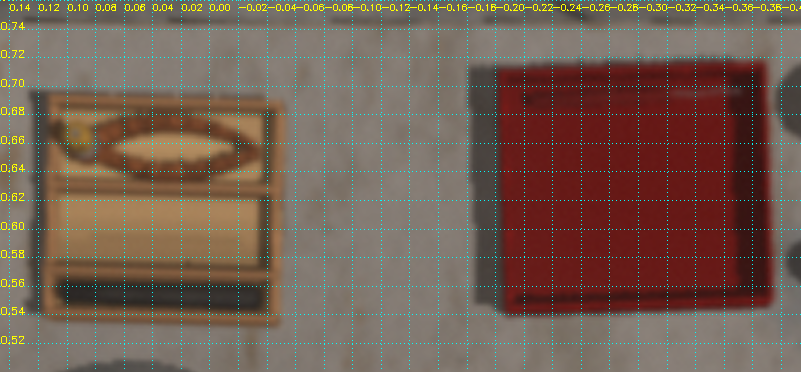

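```bash
cat > seg.py <<'E'
from h import *
def seg(p,box,z=0.007,res=.0005):
    x0,x1,y0,y1=box
    im=rect(p,z,x0,x1,y0,y1,res,0).astype(float)
    b,g,r=im[...,0],im[...,1],im[...,2]
    nut=(r>b*2.0)&(r>100)
    leg=(r>1.45*b)&(~nut)
    return im,leg,nut
if __name__=="__main__":
    p=vision.capture("top")
    for i,box in enumerate([(.30,.48,-.27,-.15),(.32,.50,-.45,-.33)]):
        im,leg,nut=seg(p,box)
        o=im.astype(np.uint8).copy(); o[leg]=(0,255,0); o[nut]=(0,0,255)
        cv2.imwrite(f"pics/s{i}.png",np.hstack([cv2.resize(im.astype(np.uint8),None,fx=1.6,fy=1.6),cv2.resize(o,None,fx=1.6,fy=1.6)]))
        # nut at z=.028
        im2,_,n2=seg(p,box,.028); ii=np.argwhere(n2); m=ii.mean(0); 
        N=np.array([box[1]-m[0]*.0005, box[3]-m[1]*.0005]); print("nut",N.round(4),ii.min(0),ii.max(0))
        for x in np.arange(.33,.47,.01):
            r=int((box[1]-x)/.0005); c=np.where(leg[r])[0]
            if len(c): 
                s=np.split(c,np.where(np.diff(c)>8)[0]+1)
                print(round(x,3),[(round(box[3]-a[0]*.0005,4),round(box[3]-a[-1]*.0005,4)) for a in s if len(a)>6])
E
python3 seg.py
```

```text
nut [ 0.4471 -0.2072] [48 97] [ 82 130]
0.34 [(np.float64(-0.189), np.float64(-0.194)), (np.float64(-0.2415), np.float64(-0.246))]
0.35 [(np.float64(-0.186), np.float64(-0.1915)), (np.float64(-0.2415), np.float64(-0.246))]
0.36 [(np.float64(-0.1825), np.float64(-0.19)), (np.float64(-0.241), np.float64(-0.247))]
0.37 [(np.float64(-0.1805), np.float64(-0.1885)), (np.float64(-0.24), np.float64(-0.248))]
0.38 [(np.float64(-0.1805), np.float64(-0.188)), (np.float64(-0.239), np.float64(-0.2475))]
0.39 [(np.float64(-0.1795), np.float64(-0.189)), (np.float64(-0.2365), np.float64(-0.2455))]
0.4 [(np.float64(-0.181), np.float64(-0.1905)), (np.float64(-0.234), np.float64(-0.244))]
0.41 [(np.float64(-0.183), np.float64(-0.1935)), (np.float64(-0.228), np.float64(-0.239))]
0.42 [(np.float64(-0.186), np.float64(-0.1965)), (np.float64(-0.2225), np.float64(-0.2345))]
0.43 [(np.float64(-0.1895), np.float64(-0.202)), (np.float64(-0.215), np.float64(-0.2275))]
0.44 [(np.float64(-0.1955), np.float64(-0.2205))]
0.45 [(np.float64(-0.2025), np.float64(-0.2085))]
0.46 [(np.float64(-0.2015), np.float64(-0.209
[... 404 characters left out ...]
oat64(-0.367)), (np.float64(-0.4165), np.float64(-0.425))]
0.4 [(np.float64(-0.3575), np.float64(-0.3665)), (np.float64(-0.4145), np.float64(-0.424))]
0.41 [(np.float64(-0.358), np.float64(-0.3665)), (np.float64(-0.412), np.float64(-0.4215))]
0.42 [(np.float64(-0.359), np.float64(-0.368)), (np.float64(-0.4085), np.float64(-0.4185))]
0.43 [(np.float64(-0.361), np.float64(-0.3705)), (np.float64(-0.4025), np.float64(-0.413))]
0.44 [(np.float64(-0.364), np.float64(-0.3745)), (np.float64(-0.3955), np.float64(-0.408))]
0.45 [(np.float64(-0.3675), np.float64(-0.38)), (np.float64(-0.3865), np.float64(-0.4))]
0.46 [(np.float64(-0.371), np.float64(-0.3795)), (np.float64(-0.3895), np.float64(-0.3925))]
```

Run:
```python
from h import *
s=vision.capture("scene"); t=vision.capture("top")
def tri(us,ut):
    best=min(np.arange(0,.4,.002),key=lambda z:np.linalg.norm(back(s,[us],z)-back(t,[ut],z)))
    return best,back(s,[us],best).round(3),back(t,[ut],best).round(3)
print("cup",tri((219,147),(171,266)))
print("beaker",tri((287,261),(338,299)))
print("wheel",tri((239,178),(195,255)))
im=rect(t,.020,.52,.72,-.06,.13,.0003,0.02); cv2.imwrite("pics/till.png",im)
im=rect(t,.022,.52,.73,-.40,-.18,.00035,.02); cv2.imwrite("pics/tray.png",im)
```

```text
cup (np.float64(0.17), array([[0.347, 0.063, 0.17 ]]), array([[0.35 , 0.062, 0.17 ]]))
beaker (np.float64(0.096), array([[ 0.27 , -0.287,  0.096]]), array([[ 0.271, -0.288,  0.096]]))
wheel (np.float64(0.08600000000000001), array([[0.378, 0.036, 0.086]]), array([[0.38 , 0.034, 0.086]]))
```

View pics/till.png

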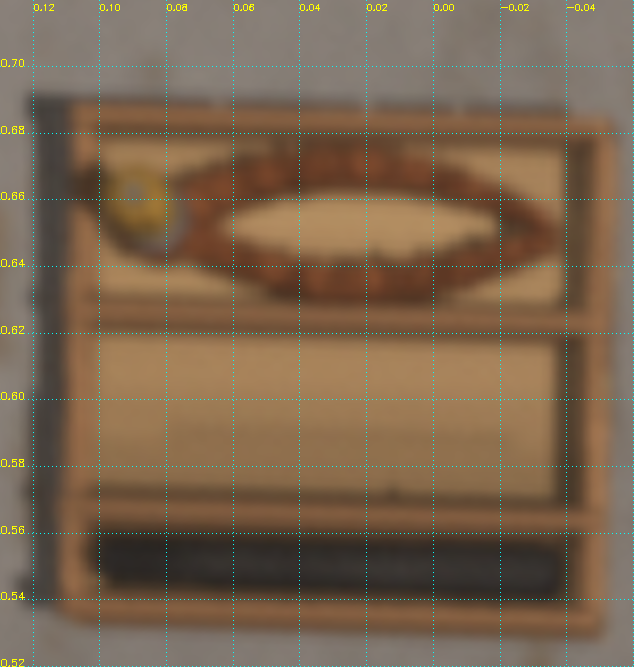

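View pics/tray.png

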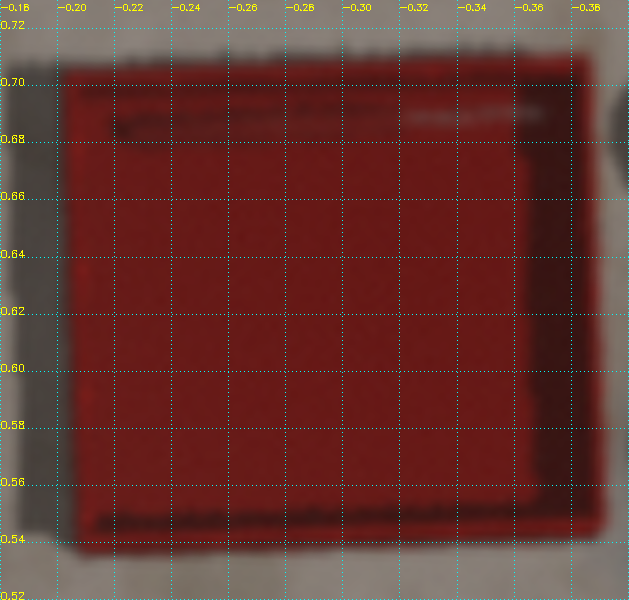

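View pics/s0.png

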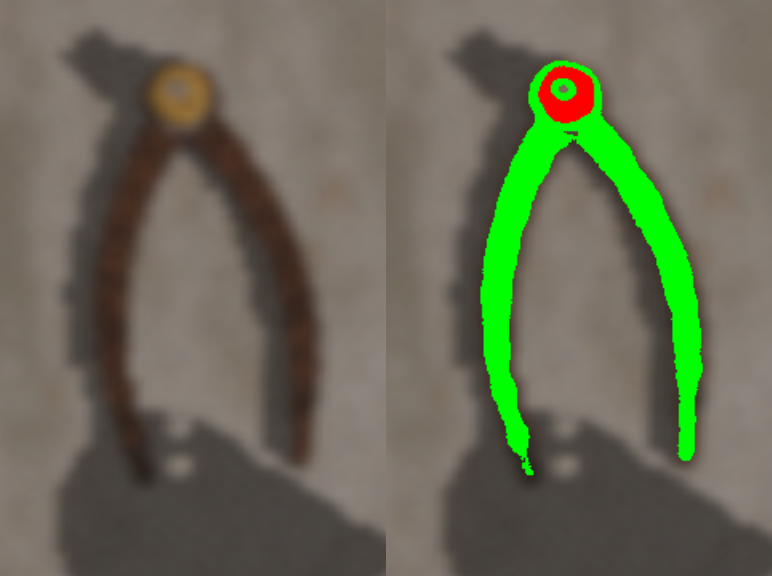

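View pics/s1.png

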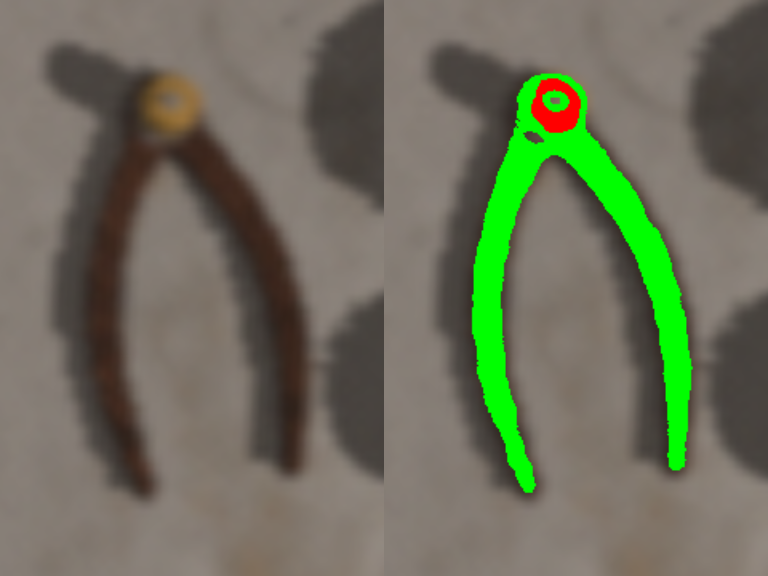

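Enlarged crops confirm both dark open calipers. Left one: nut at (0.447,-0.207), about 66 mm wide. Right one: nut at (0.463,-0.381). I'll start with the left one, going round the wheel, whose cup is 170 mm high.

Request:
play_rows(series=[{"tx": 0.038, "ty": -0.037, "turn": 0.04}, {"tx": 0.038, "ty": -0.037, "turn": 0.04}, {"tx": 0.038, "ty": -0.037, "turn": 0.04}, {"tx": 0.038, "ty": -0.037, "turn": 0.04}, {"tx": 0.038, "ty": -0.037, "turn": 0.04}, {"tx": 0.038, "ty": -0.037, "turn": 0.04}, {"tx": 0.038, "ty": -0.037, "turn": 0.04}, {"tx": 0.038, "ty": -0.037, "turn": 0.04}, {"tx": 0.038, "ty": -0.037, "turn": 0.04}, {"tx": 0.038, "ty": -0.037, "turn": 0.035}], gripper=1)

```text
invalid input
```

Request:
play_rows(series=[{"ty": -0.05}, {"ty": -0.05}, {"ty": -0.05}, {"ty": -0.05}, {"ty": -0.05}, {"ty": -0.05}, {"ty": -0.05}, {"ty": -0.05}, {"tx": -0.02, "ty": -0.05}, {"tx": -0.03, "ty": -0.05}])

```text
invalid input
```

```bash
cat > st.py <<'E'
from rig import bot
import numpy as np
s=bot.read_state();R=s["tcp_rot"];print(s["time_s"],s["position"].round(4),"yaw",np.degrees(np.arctan2(R[1,0],R[0,0])).round(2),"tilt",R[:,2].round(4),"F",s["force"].round(2),"open",round(s["opening"],3),s["joint_positions"].round(1))
E
python3 st.py
```

```text
1.1 [0.1935 0.5943 0.2922] yaw 71.96 tilt [-0. -0. -1.] F [-0.15 -0.14 -0.26] open 1.0 [ 61.7  30.2  82.1   0.   67.7 -10.2]
```

Request:
play_rows(series=[{"tx": 0.038, "ty": -0.037, "tz": 0, "turn": 0.04}], gripper=1)

```text
time_s: 1.2
position: [0.2216, 0.567, 0.2924]
tcp_rot: [[0.264, 0.965, -0.0], [0.965, -0.264, 0.003], [0.003, -0.001, -1.0]]
force: [0.4, -1.0, 0.6]
opening: 1.0
```

Request:
play_rows(series=[{"tx": 0.038, "ty": -0.037, "tz": 0, "turn": 0.04}, {"tx": 0.038, "ty": -0.037, "tz": 0, "turn": 0.04}, {"tx": 0.038, "ty": -0.037, "tz": 0, "turn": 0.04}, {"tx": 0.038, "ty": -0.037, "tz": 0, "turn": 0.04}, {"tx": 0.038, "ty": -0.037, "tz": 0, "turn": 0.04}, {"tx": 0.038, "ty": -0.037, "tz": 0, "turn": 0.04}, {"tx": 0.038, "ty": -0.037, "tz": 0, "turn": 0.04}, {"tx": 0.038, "ty": -0.037, "tz": 0, "turn": 0.04}, {"tx": 0.038, "ty": -0.037, "tz": 0, "turn": 0.035}])

```text
time_s: 2.1
position: [0.4986, 0.2969, 0.2924]
tcp_rot: [[-0.1, 0.995, 0.0], [0.995, 0.1, 0.0], [0.0, 0.0, -1.0]]
force: [0.8, 0.7, -0.1]
opening: 1.003
```

Request:
play_rows(series=[{"tx": 0, "ty": -0.05, "tz": 0, "turn": 0}, {"tx": 0, "ty": -0.05, "tz": 0, "turn": 0}, {"tx": 0, "ty": -0.05, "tz": 0, "turn": 0}, {"tx": 0, "ty": -0.05, "tz": 0, "turn": 0}, {"tx": 0, "ty": -0.05, "tz": 0, "turn": 0}, {"tx": 0, "ty": -0.05, "tz": 0, "turn": 0}, {"tx": 0, "ty": -0.05, "tz": 0, "turn": 0}, {"tx": 0, "ty": -0.05, "tz": -0.02, "turn": 0}, {"tx": -0.02, "ty": -0.05, "tz": -0.02, "turn": 0}, {"tx": -0.02, "ty": -0.05, "tz": -0.02, "turn": 0}])

```text
time_s: 3.1
position: [0.4655, -0.1035, 0.2441]
tcp_rot: [[-0.099, 0.995, 0.002], [0.995, 0.099, -0.001], [-0.001, 0.002, -1.0]]
force: [1.0, -0.6, 0.3]
opening: 1.0
```

```bash
python3 st.py
```

```text
3.1 [ 0.4655 -0.1035  0.2441] yaw 95.69 tilt [ 1.7e-03 -8.0e-04 -1.0e+00] F [ 0.99 -0.56  0.3 ] open 1.0 [ -26.    23.1  105.9   -0.    50.9 -121.7]
```

Request:
play_rows(series=[{"tx": -0.0245, "ty": -0.035, "tz": -0.03, "turn": 0}, {"tx": -0.0245, "ty": -0.035, "tz": -0.03, "turn": 0}, {"tx": -0.0245, "ty": -0.035, "tz": -0.03, "turn": 0}, {"tx": -0.0245, "ty": -0.035, "tz": -0.03, "turn": 0}, {"tx": 0, "ty": 0, "tz": -0.025, "turn": 0}, {"tx": 0, "ty": 0, "tz": -0.025, "turn": 0}, {"tx": 0, "ty": 0, "tz": -0.025, "turn": 0}, {"tx": 0, "ty": 0, "tz": -0.01, "turn": 0}, {"tx": 0, "ty": 0, "tz": -0.009, "turn": 0}, {"tx": 0, "ty": 0, "tz": 0, "turn": 0}])

```text
time_s: 4.1
position: [0.3872, -0.2137, 0.0727]
tcp_rot: [[-0.099, 0.995, -0.0], [0.995, 0.099, 0.0], [0.0, -0.0, -1.0]]
force: [-0.3, 0.4, 0.1]
opening: 0.998
```

```bash
python3 - <<'E'
from h import *
p=vision.capture("scene"); 
cv2.imwrite("pics/a1.png",cv2.resize(p["pixels"][200:380,220:460],None,fx=3,fy=3,interpolation=2))
E
python3 st.py
```

```text
4.15 [ 0.3873 -0.2138  0.0732] yaw 95.68 tilt [ 2.e-04 -2.e-04 -1.e+00] F [-0.45  0.21  0.59] open 0.997 [ -43.4   41.4  116.8   -0.    21.7 -139.1]
```

View pics/a1.png

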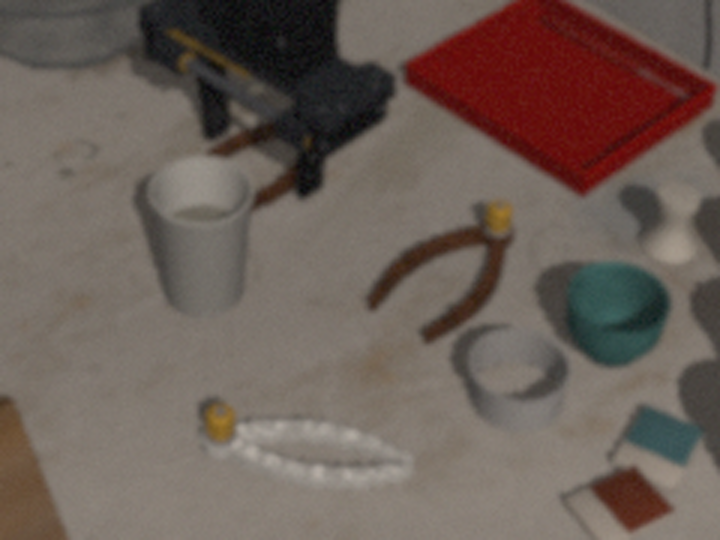

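Crop: the fingers straddle the left caliper's legs. Squeezing now.

Request:
play_rows(series=[{"tx": 0, "ty": 0, "tz": 0, "turn": 0}, {"tx": 0, "ty": 0, "tz": 0, "turn": 0}, {"tx": 0, "ty": 0, "tz": 0, "turn": 0}, {"tx": 0, "ty": 0, "tz": 0, "turn": 0}, {"tx": 0, "ty": 0, "tz": 0, "turn": 0}, {"tx": 0, "ty": 0, "tz": 0, "turn": 0}], gripper=0)

```text
time_s: 4.75
position: [0.3873, -0.2139, 0.0735]
tcp_rot: [[-0.099, 0.995, 0.001], [0.995, 0.099, -0.001], [-0.001, 0.001, -1.0]]
force: [-0.1, 0.9, 6.4]
opening: 0.782
```

Request:
play_rows(series=[{"tx": 0, "ty": 0, "tz": 0, "turn": 0}, {"tx": 0, "ty": 0, "tz": 0, "turn": 0}, {"tx": 0, "ty": 0, "tz": 0, "turn": 0}, {"tx": 0, "ty": 0, "tz": 0, "turn": 0}])

```text
time_s: 5.15
position: [0.3873, -0.2139, 0.0736]
tcp_rot: [[-0.099, 0.995, 0.001], [0.995, 0.099, -0.001], [-0.001, 0.001, -1.0]]
force: [0.3, 0.5, 4.7]
opening: 0.788
```

It stayed at 68 mm (0.785 opening) under full grip, so the left caliper is seized. Lift it and carry it to the tray.

Request:
play_rows(series=[{"tx": 0, "ty": 0, "tz": 0.01, "turn": 0}, {"tx": 0, "ty": 0, "tz": 0.02, "turn": 0}, {"tx": 0, "ty": 0, "tz": 0.03, "turn": 0}, {"tx": 0, "ty": 0, "tz": 0.03, "turn": 0}, {"tx": 0, "ty": 0, "tz": 0.03, "turn": 0}, {"tx": 0, "ty": 0, "tz": 0, "turn": 0}])

```text
time_s: 5.75
position: [0.3879, -0.2144, 0.1716]
tcp_rot: [[-0.099, 0.995, 0.004], [0.995, 0.099, -0.004], [-0.004, 0.004, -1.0]]
force: [0.8, 0.8, -1.0]
opening: 0.786
```

```bash
python3 - <<'E'
from h import *
p=vision.capture("scene"); 
cv2.imwrite("pics/a2.png",cv2.resize(p["pixels"][140:340,200:420],None,fx=3,fy=3,interpolation=2))
E
python3 st.py
```

```text
5.8 [ 0.3875 -0.2141  0.1704] yaw 95.67 tilt [ 0.0024 -0.0024 -1.    ] F [ 0.9   0.71 -1.01] open 0.785 [ -43.4   29.   114.3   -0.    36.5 -139.1]
```

View pics/a2.png

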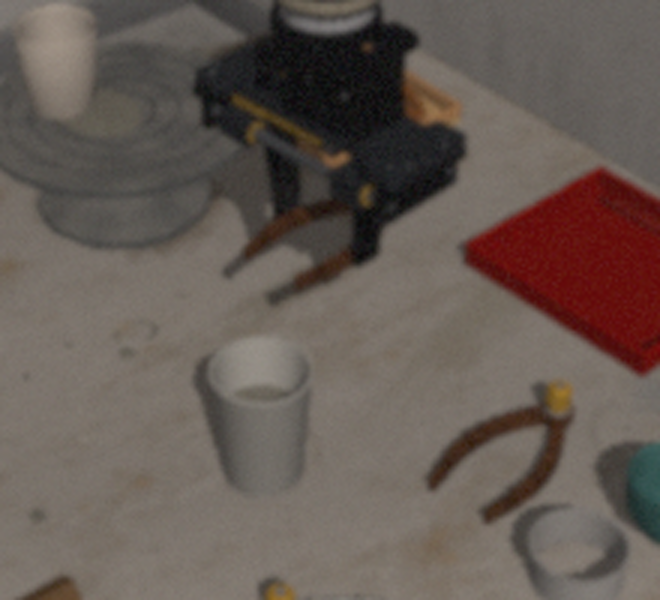

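It is held level. Moving and turning to over the tray.

Request:
play_rows(series=[{"tx": 0.023, "ty": -0.0082, "tz": 0, "turn": -0.13}, {"tx": 0.023, "ty": -0.0082, "tz": 0, "turn": -0.13}, {"tx": 0.023, "ty": -0.0082, "tz": 0, "turn": -0.13}, {"tx": 0.023, "ty": -0.0082, "tz": 0, "turn": -0.13}, {"tx": 0.023, "ty": -0.0082, "tz": 0, "turn": -0.13}, {"tx": 0.023, "ty": -0.0082, "tz": 0, "turn": -0.13}, {"tx": 0.023, "ty": -0.0082, "tz": 0, "turn": -0.13}, {"tx": 0.023, "ty": -0.0082, "tz": 0, "turn": -0.13}, {"tx": 0.023, "ty": -0.0082, "tz": 0, "turn": -0.13}, {"tx": 0.023, "ty": -0.0082, "tz": 0, "turn": -0.13}])

```text
time_s: 6.8
position: [0.5709, -0.279, 0.167]
tcp_rot: [[0.955, 0.298, -0.003], [0.298, -0.955, 0.002], [-0.002, -0.003, -1.0]]
force: [-0.1, -1.1, -0.9]
opening: 0.783
```

Request:
play_rows(series=[{"tx": 0.023, "ty": -0.0082, "tz": 0, "turn": -0.13}, {"tx": 0.023, "ty": -0.0082, "tz": 0, "turn": -0.13}, {"tx": 0, "ty": 0, "tz": -0.03, "turn": 0}, {"tx": 0, "ty": 0, "tz": -0.03, "turn": 0}, {"tx": 0, "ty": 0, "tz": 0, "turn": 0}])

```text
time_s: 7.3
position: [0.6048, -0.2904, 0.1155]
tcp_rot: [[0.999, 0.036, -0.009], [0.036, -0.999, 0.007], [-0.009, -0.007, -1.0]]
force: [-1.4, 0.3, -1.5]
opening: 0.781
```

```bash
python3 - <<'E'
from h import *
for n,(r,c) in {"scene":((140,340),(280,500)),"top":((80,280),(230,450))}.items():
    p=vision.capture(n); cv2.imwrite(f"pics/a3{n}.png",cv2.resize(p["pixels"][r[0]:r[1],c[0]:c[1]],None,fx=3,fy=3,interpolation=2))
E
python3 st.py
```

```text
7.4 [ 0.607  -0.2918  0.1194] yaw 2.06 tilt [-0.003   0.0022 -1.    ] F [ 0.16 -0.29 -0.51] open 0.782 [-35.2  45.9  81.3   0.   53.  -37.2]
```

View pics/a3scene.png

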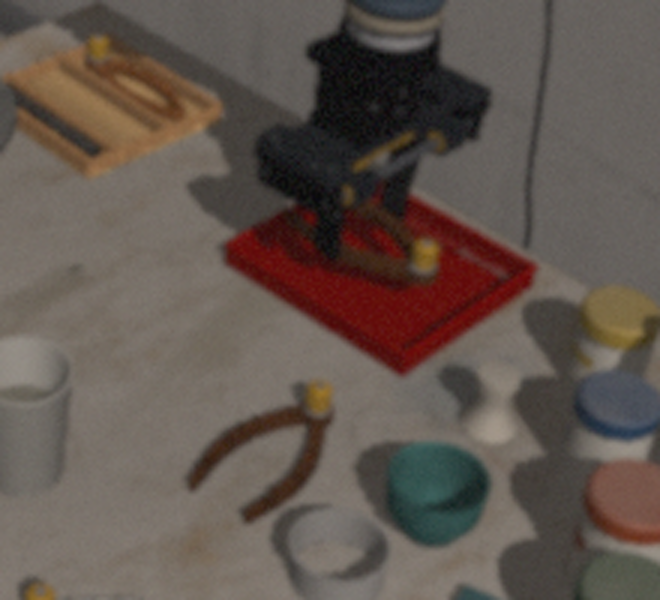

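View pics/a3top.png

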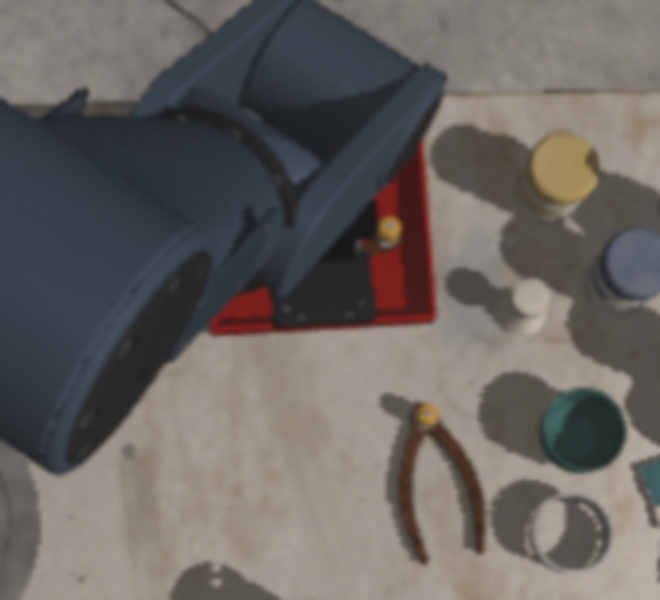

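The caliper hangs level over the tray, well inside it. Lowering.

Request:
play_rows(series=[{"tx": 0, "ty": 0, "tz": -0.016, "turn": 0}, {"tx": 0, "ty": 0, "tz": -0.016, "turn": 0}, {"tx": 0, "ty": 0, "tz": -0.01, "turn": 0}, {"tx": 0, "ty": 0, "tz": -0.006, "turn": 0}, {"tx": 0, "ty": 0, "tz": -0.005, "turn": 0}, {"tx": 0, "ty": 0, "tz": 0, "turn": 0}, {"tx": 0, "ty": 0, "tz": 0, "turn": 0}])

```text
time_s: 8.1
position: [0.608, -0.2925, 0.0788]
tcp_rot: [[0.999, 0.036, 0.0], [0.036, -0.999, -0.0], [0.0, 0.0, -1.0]]
force: [0.1, -0.1, -1.3]
opening: 0.782
```

Request:
play_rows(series=[{"tx": 0, "ty": 0, "tz": -0.0015, "turn": 0}, {"tx": 0, "ty": 0, "tz": -0.0015, "turn": 0}, {"tx": 0, "ty": 0, "tz": 0, "turn": 0}])

```text
time_s: 8.4
position: [0.6082, -0.2926, 0.0767]
tcp_rot: [[0.999, 0.036, 0.001], [0.036, -0.999, -0.001], [0.001, 0.001, -1.0]]
force: [0.1, 0.3, 0.4]
opening: 0.784
```

Request:
play_rows(series=[{"tx": 0, "ty": 0, "tz": -0.0005, "turn": 0}, {"tx": 0, "ty": 0, "tz": 0, "turn": 0}, {"tx": 0, "ty": 0, "tz": 0, "turn": 0}, {"tx": 0, "ty": 0, "tz": 0, "turn": 0}], gripper=0.93)

```text
time_s: 8.8
position: [0.6078, -0.2924, 0.0757]
tcp_rot: [[0.999, 0.036, -0.0], [0.036, -0.999, 0.0], [-0.0, -0.0, -1.0]]
force: [-0.4, 0.1, 0.1]
opening: 0.925
```

Request:
play_rows(series=[{"tx": 0, "ty": 0, "tz": 0.01, "turn": 0}, {"tx": 0, "ty": 0, "tz": 0.03, "turn": 0}, {"tx": 0, "ty": 0, "tz": 0.04, "turn": 0}, {"tx": 0, "ty": 0, "tz": 0.04, "turn": 0}])

```text
time_s: 9.2
position: [0.6076, -0.2923, 0.1729]
tcp_rot: [[0.999, 0.036, -0.001], [0.036, -0.999, 0.0], [-0.001, -0.001, -1.0]]
force: [0.3, -0.5, -0.1]
opening: 0.928
```

```bash
python3 - <<'E'
from h import *
for n,(r,c) in {"scene":((140,340),(280,500))}.items():
    p=vision.capture(n); cv2.imwrite(f"pics/a4{n}.png",cv2.resize(p["pixels"][r[0]:r[1],c[0]:c[1]],None,fx=3,fy=3,interpolation=2))
E
python3 st.py
```

```text
9.25 [ 0.6103 -0.294   0.1794] yaw 2.08 tilt [ 0.0082 -0.0057 -0.9999] F [0.63 0.05 3.11] open 0.927 [-35.1  41.4  79.6   0.   58.4 -37.2]
```

View pics/a4scene.png

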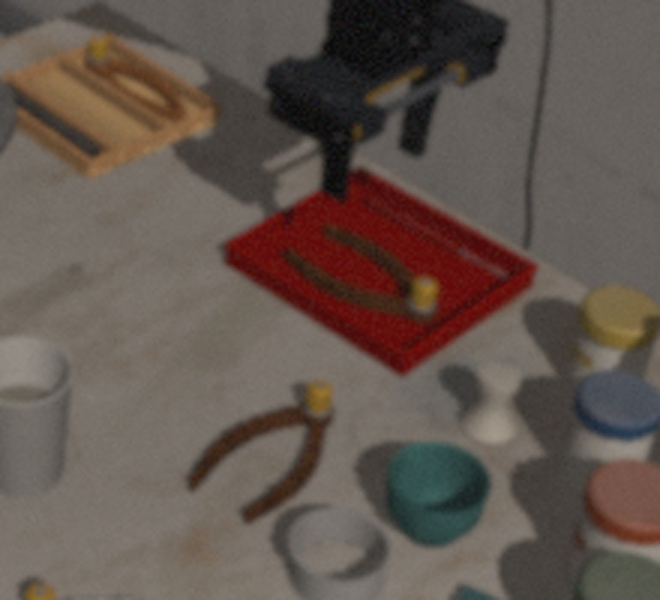

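The seized caliper lies flat, open, in the tray. Next the right one, with the jaws at yaw -81.7.

Request:
play_rows(series=[{"tx": -0.0254, "ty": -0.0121, "tz": 0, "turn": -0.1397}, {"tx": -0.0254, "ty": -0.0121, "tz": 0, "turn": -0.1397}, {"tx": -0.0254, "ty": -0.0121, "tz": 0, "turn": -0.1397}, {"tx": -0.0254, "ty": -0.0121, "tz": 0, "turn": -0.1397}, {"tx": -0.0254, "ty": -0.0121, "tz": 0, "turn": -0.1397}, {"tx": -0.0254, "ty": -0.0121, "tz": 0, "turn": -0.1397}, {"tx": -0.0254, "ty": -0.0121, "tz": 0, "turn": -0.1397}, {"tx": -0.0254, "ty": -0.0121, "tz": 0, "turn": -0.1397}, {"tx": -0.0254, "ty": -0.0121, "tz": 0, "turn": -0.1397}, {"tx": -0.0254, "ty": -0.0121, "tz": 0, "turn": -0.1397}])

```text
time_s: 10.25
position: [0.404, -0.3897, 0.1724]
tcp_rot: [[0.137, -0.991, 0.001], [-0.991, -0.137, -0.001], [0.001, -0.0, -1.0]]
force: [-0.5, -0.2, 0.0]
opening: 0.934
```

Request:
play_rows(series=[{"tx": 0, "ty": 0, "tz": -0.02, "turn": 0}, {"tx": 0, "ty": 0, "tz": -0.02, "turn": 0}, {"tx": 0, "ty": 0, "tz": 0, "turn": 0}, {"tx": 0, "ty": 0, "tz": 0, "turn": 0}])

```text
time_s: 10.65
position: [0.4048, -0.3893, 0.1401]
tcp_rot: [[0.143, -0.99, 0.0], [-0.99, -0.143, 0.0], [-0.0, -0.0, -1.0]]
force: [0.5, 0.5, 0.0]
opening: 0.927
```

```bash
python3 st.py
```

```text
10.65 [ 0.4048 -0.3893  0.1401] yaw -81.75 tilt [ 0.  0. -1.] F [0.5  0.5  0.02] open 0.927 [-55.3  38.   98.2   0.   43.8  26.5]
```

Go down 66 mm to z=0.0735 and look.

Request:
play_rows(series=[{"tx": 0, "ty": 0, "tz": -0.025, "turn": 0}, {"tx": 0, "ty": 0, "tz": -0.025, "turn": 0}, {"tx": 0, "ty": 0, "tz": -0.02, "turn": 0}, {"tx": 0, "ty": 0, "tz": -0.0125, "turn": 0}, {"tx": 0, "ty": 0, "tz": 0, "turn": 0}, {"tx": 0, "ty": 0, "tz": 0, "turn": 0}])

```text
time_s: 11.25
position: [0.4051, -0.3896, 0.0745]
tcp_rot: [[0.144, -0.99, 0.001], [-0.99, -0.144, -0.001], [0.001, -0.001, -1.0]]
force: [0.4, 0.3, 0.1]
opening: 0.93
```

```bash
python3 - <<'E'
from h import *
for n,(r,c) in {"scene":((220,350),(300,480))}.items():
    p=vision.capture(n); cv2.imwrite(f"pics/a5{n}.png",cv2.resize(p["pixels"][r[0]:r[1],c[0]:c[1]],None,fx=4,fy=4,interpolation=2))
E
python3 st.py
```

```text
11.3 [ 0.4051 -0.3897  0.0747] yaw -81.75 tilt [ 0.001  -0.0014 -1.    ] F [0.34 0.26 0.65] open 0.92 [-55.3  44.4  99.4   0.   36.1  26.5]
```

View pics/a5scene.png

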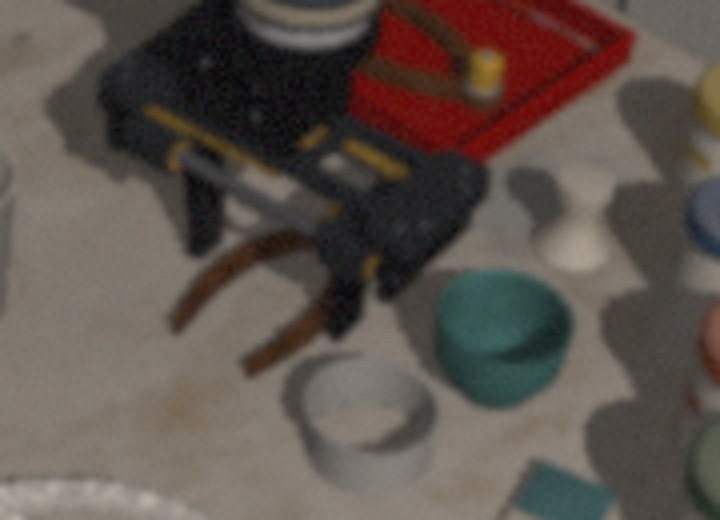

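The fingers straddle the right caliper and are clear of the ring and bowl. Squeezing.

Request:
play_rows(series=[{"tx": 0, "ty": 0, "tz": 0, "turn": 0}, {"tx": 0, "ty": 0, "tz": 0, "turn": 0}, {"tx": 0, "ty": 0, "tz": 0, "turn": 0}, {"tx": 0, "ty": 0, "tz": 0, "turn": 0}, {"tx": 0, "ty": 0, "tz": 0, "turn": 0}, {"tx": 0, "ty": 0, "tz": 0, "turn": 0}, {"tx": 0, "ty": 0, "tz": 0, "turn": 0}, {"tx": 0, "ty": 0, "tz": 0, "turn": 0}, {"tx": 0, "ty": 0, "tz": 0, "turn": 0}, {"tx": 0, "ty": 0, "tz": 0, "turn": 0}], gripper=0)

```text
time_s: 12.3
position: [0.4047, -0.3894, 0.0742]
tcp_rot: [[0.143, -0.99, 0.0], [-0.99, -0.143, -0.0], [0.0, -0.0, -1.0]]
force: [-1.1, 0.2, 5.7]
opening: 0.503
```

It closed to about 44 mm, so it is free. Release gently, lift and clear the view while turning for the nut.

Request:
play_rows(series=[{"tx": 0, "ty": 0, "tz": 0, "turn": 0}, {"tx": 0, "ty": 0, "tz": 0, "turn": 0}, {"tx": 0, "ty": 0, "tz": 0, "turn": 0}, {"tx": 0, "ty": 0, "tz": 0.02, "turn": 0}, {"tx": 0, "ty": 0, "tz": 0.04, "turn": 0}, {"tx": 0, "ty": 0, "tz": 0.04, "turn": 0}, {"tx": 0, "ty": 0, "tz": 0.04, "turn": 0}], gripper=0.7)

```text
time_s: 13.0
position: [0.4044, -0.3888, 0.1863]
tcp_rot: [[0.143, -0.99, -0.001], [-0.99, -0.143, 0.001], [-0.002, 0.001, -1.0]]
force: [-0.6, -0.7, -0.5]
opening: 0.701
```

Request:
play_rows(series=[{"tx": 0.01, "ty": 0.04, "tz": 0, "turn": 0.1364}, {"tx": 0.01, "ty": 0.04, "tz": 0, "turn": 0.1364}, {"tx": 0.01, "ty": 0.04, "tz": 0, "turn": 0.1364}, {"tx": 0.01, "ty": 0.04, "tz": 0, "turn": 0.1364}, {"tx": 0.01, "ty": 0.04, "tz": 0, "turn": 0.1364}, {"tx": 0.01, "ty": 0.04, "tz": 0, "turn": 0.1364}, {"tx": 0, "ty": 0, "tz": 0, "turn": 0}])

```text
time_s: 13.7
position: [0.4519, -0.1931, 0.1853]
tcp_rot: [[0.845, -0.535, -0.003], [-0.535, -0.845, 0.003], [-0.004, -0.001, -1.0]]
force: [0.3, -0.4, -0.3]
opening: 0.699
```

```bash
python3 - <<'E'
from h import *
p=vision.capture("top"); cv2.imwrite("pics/a6.png",p["pixels"])
np.save("a6.npy",p["pixels"])
im=rect(p,.007,.31,.51,-.47,-.30,.0003,.02); cv2.imwrite("pics/a6r.png",im)
E
python3 st.py
```

```text
13.75 [ 0.4525 -0.1952  0.1856] yaw -32.5 tilt [-1.3e-03  9.0e-04 -1.0e+00] F [ 0.57 -0.64 -0.18] open 0.706 [-36.4  29.9 106.5  -0.   43.6  -3.9]
```

View pics/a6.png

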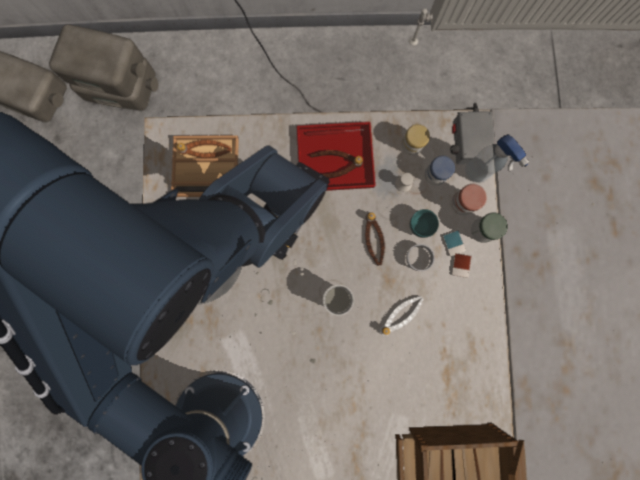

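View pics/a6r.png

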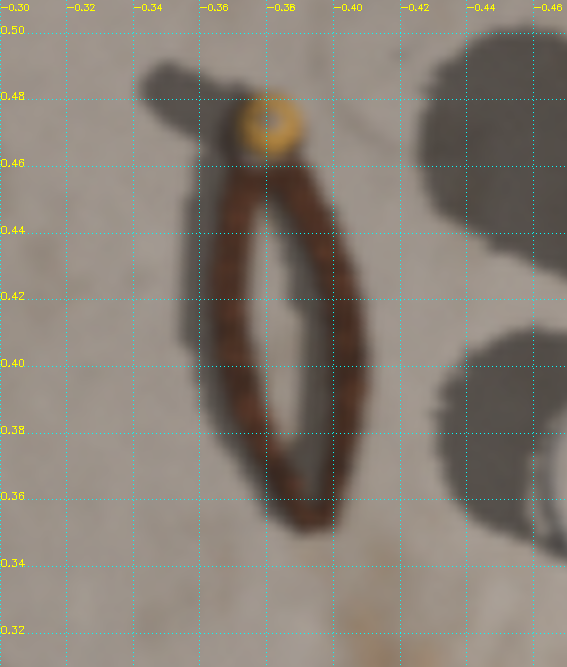

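Run:
```python
from h import *
p=vision.capture("top")
s=vision.capture("scene")
for nm,q,roi in (("top",p,(200,235,355,390)),("scene",s,(255,300,365,400))):
    im=q["pixels"].astype(float); r0,r1,c0,c1=roi; a=im[r0:r1,c0:c1]
    m=(a[...,2]>1.8*a[...,0])&(a[...,2]>95)&(a[...,1]>60); ii=np.argwhere(m)
    ce=(ii.mean(0)+[r0,c0])[::-1]; print(nm,ce,ii.min(0)+[r0,c0],ii.max(0)+[r0,c0])
    for z in (.021,.026,.030): print(z,back(q,[ce],z).round(4))
im,leg,nut=__import__("seg").seg(p,(.33,.5,-.45,-.33))
ii=np.argwhere(leg); X=.5-ii[:,0]*.0005; Y=-.33-ii[:,1]*.0005
k=(X>.345)&(X<.445)
for x in np.arange(.35,.46,.01):
    y=Y[abs(X-x)<.0006]; print(round(x,2),y.max().round(4),y.min().round(4),((y.max()+y.min())/2).round(4))
```

```text
top [371.05714286 216.14285714] [213 368] [219 374]
0.021 [[ 0.4693 -0.379   0.021 ]]
0.026 [[ 0.4684 -0.3784  0.026 ]]
0.03 [[ 0.4677 -0.3779  0.03  ]]
scene [386.86206897 270.79310345] [266 384] [275 390]
0.021 [[ 0.4665 -0.3798  0.021 ]]
0.026 [[ 0.462  -0.3834  0.026 ]]
0.03 [[ 0.4585 -0.3862  0.03  ]]Traceback (most recent call last):
  File "<stdin>", line 13, in <module>
    return umr_maximum(a, axis, None, out, keepdims, initial, where)
ValueError: zero-size array to reduction operation maximum which has no identity
```

The caliper is fully closed. Nut at (0.467,-0.379) and axis about 7.5°, with both cameras agreeing to about 2 mm. Next, grip the nut across the caliper axis with the tips 17 mm above the underside, so they stay above the lane walls.

Request:
play_rows(series=[{"tx": 0.003, "ty": -0.0383, "tz": 0, "turn": -0.139}, {"tx": 0.003, "ty": -0.0383, "tz": 0, "turn": -0.139}, {"tx": 0.003, "ty": -0.0383, "tz": 0, "turn": -0.139}, {"tx": 0.003, "ty": -0.0383, "tz": 0, "turn": -0.139}, {"tx": 0.003, "ty": -0.0383, "tz": 0, "turn": -0.139}, {"tx": 0.003, "ty": -0.0383, "tz": 0, "turn": -0.139}, {"tx": 0, "ty": 0, "tz": -0.03, "turn": 0}, {"tx": 0, "ty": 0, "tz": -0.03, "turn": 0}, {"tx": 0, "ty": 0, "tz": 0, "turn": 0}, {"tx": 0, "ty": 0, "tz": 0, "turn": 0}], gripper=0.42)

```text
time_s: 14.85
position: [0.4664, -0.382, 0.1375]
tcp_rot: [[0.125, -0.992, -0.001], [-0.992, -0.125, 0.001], [-0.001, 0.001, -1.0]]
force: [0.5, 0.4, -0.1]
opening: 0.418
```

```bash
python3 - <<'E'
from h import *
for n,(r,c) in {"scene":((210,340),(300,480))}.items():
    p=vision.capture(n); cv2.imwrite(f"pics/a7{n}.png",cv2.resize(p["pixels"][r[0]:r[1],c[0]:c[1]],None,fx=4,fy=4,interpolation=2))
E
python3 st.py
```

```text
14.9 [ 0.467  -0.3821  0.1384] yaw -82.78 tilt [ 7.e-04 -8.e-04 -1.e+00] F [0.17 0.06 0.19] open 0.417 [-49.9  40.3  92.1  -0.   47.5  32.9]
```

View pics/a7scene.png

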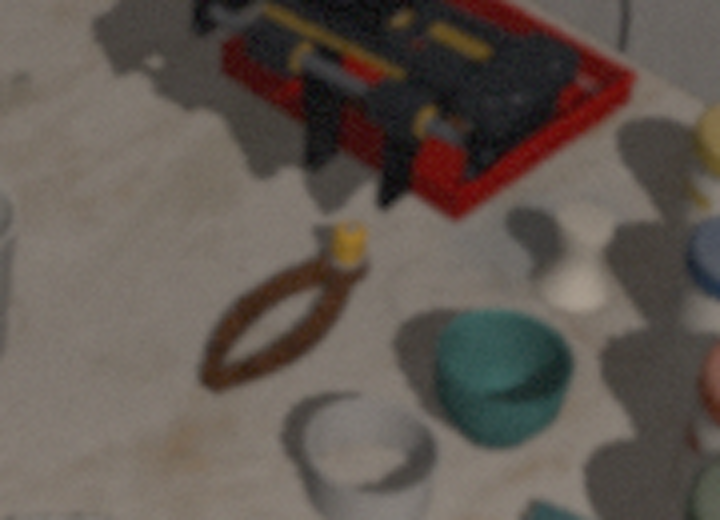

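Request:
play_rows(series=[{"tx": 0, "ty": 0.0038, "tz": -0.02, "turn": 0}, {"tx": 0, "ty": 0, "tz": -0.02, "turn": 0}, {"tx": 0, "ty": 0, "tz": -0.015, "turn": 0}, {"tx": 0, "ty": 0, "tz": -0.008, "turn": 0}, {"tx": 0, "ty": 0, "tz": 0, "turn": 0}, {"tx": 0, "ty": 0, "tz": 0, "turn": 0}])

```text
time_s: 15.5
position: [0.4674, -0.3784, 0.088]
tcp_rot: [[0.127, -0.992, 0.001], [-0.992, -0.127, -0.001], [0.001, -0.001, -1.0]]
force: [-0.1, -0.6, 0.5]
opening: 0.418
```

```bash
python3 - <<'E'
from h import *
for n,(r,c) in {"scene":((210,340),(300,480))}.items():
    p=vision.capture(n); cv2.imwrite(f"pics/a8{n}.png",cv2.resize(p["pixels"][r[0]:r[1],c[0]:c[1]],None,fx=4,fy=4,interpolation=2))
E
python3 st.py
```

```text
15.55 [ 0.4675 -0.3785  0.0881] yaw -82.69 tilt [ 9.0e-04 -1.1e-03 -1.0e+00] F [-0.25 -0.64  0.49] open 0.426 [-49.6  44.8  93.3   0.   41.8  33.1]
```

View pics/a8scene.png

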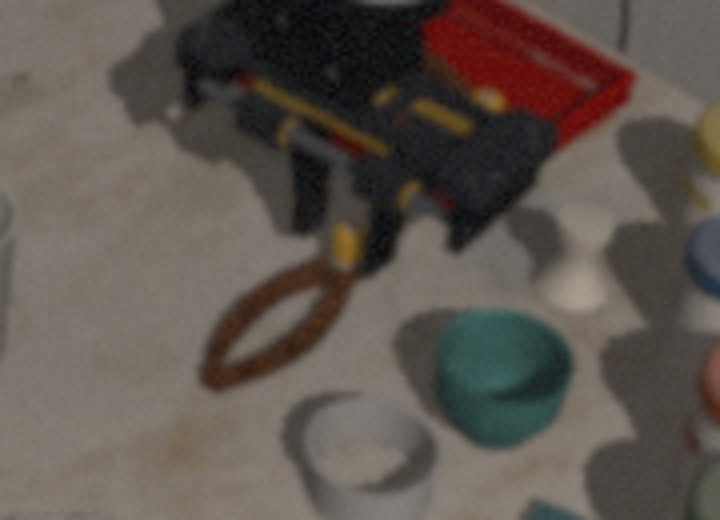

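Request:
play_rows(series=[{"tx": 0, "ty": 0, "tz": 0, "turn": 0}, {"tx": 0, "ty": 0, "tz": 0, "turn": 0}, {"tx": 0, "ty": 0, "tz": 0, "turn": 0}, {"tx": 0, "ty": 0, "tz": 0, "turn": 0}, {"tx": 0, "ty": 0, "tz": 0, "turn": 0}], gripper=0)

```text
time_s: 16.05
position: [0.4673, -0.3783, 0.0878]
tcp_rot: [[0.127, -0.992, 0.0], [-0.992, -0.127, -0.001], [0.001, -0.0, -1.0]]
force: [-0.9, -0.1, 2.0]
opening: 0.191
```

Request:
play_rows(series=[{"tx": 0, "ty": 0, "tz": 0.005, "turn": 0}, {"tx": 0, "ty": 0, "tz": 0.01, "turn": 0}, {"tx": 0, "ty": 0, "tz": 0.02, "turn": 0}, {"tx": 0, "ty": 0, "tz": 0.02, "turn": 0}, {"tx": 0, "ty": 0, "tz": 0.01, "turn": 0}, {"tx": 0, "ty": 0, "tz": 0, "turn": 0}])

```text
time_s: 16.65
position: [0.4676, -0.3786, 0.1409]
tcp_rot: [[0.127, -0.992, 0.002], [-0.992, -0.127, -0.002], [0.002, -0.002, -1.0]]
force: [0.5, -0.0, -1.5]
opening: 0.192
```

```bash
python3 - <<'E'
from h import *
for n,(r,c) in {"scene":((190,320),(300,480))}.items():
    p=vision.capture(n); cv2.imwrite(f"pics/a9{n}.png",cv2.resize(p["pixels"][r[0]:r[1],c[0]:c[1]],None,fx=4,fy=4,interpolation=2))
E
python3 st.py
```

```text
16.7 [ 0.4672 -0.3782  0.14  ] yaw -82.69 tilt [ 7.e-04 -9.e-04 -1.e+00] F [-0.27  0.79 -1.09] open 0.191 [-49.6  40.   92.4   0.   47.5  33.1]
```

View pics/a9scene.png

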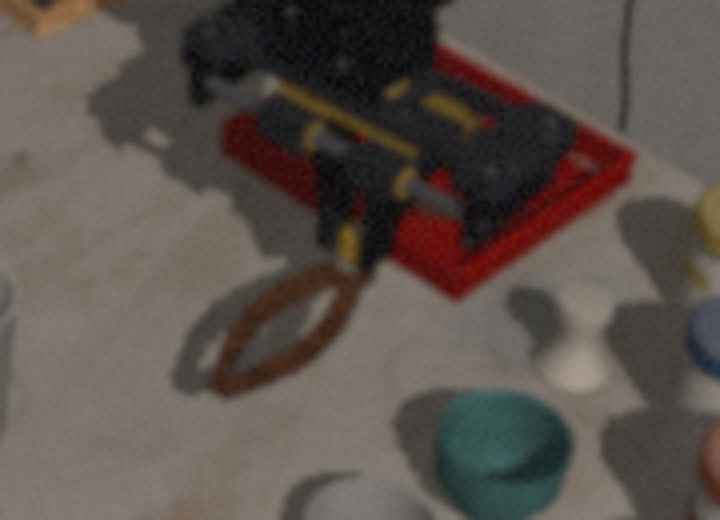

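Run:
```python
from h import *
p=vision.capture("scene")
for a in (186,187.5,189):
  for dr in (0,.05,.1,.2):
    d=np.array([np.cos(np.radians(a)),np.sin(np.radians(a))])*.12*np.cos(dr)
    print(a,dr,proj(p,[[.467+d[0],-.3785+d[1],.052+.01-.12*np.sin(dr)]]).round(1), proj(p,[[.467,-.3785,.052+.03]]).round(1))
```

```text
186 0 [[351.4 284.1]] [[389.5 248.3]]
186 0.05 [[351.3 286.3]] [[389.5 248.3]]
186 0.1 [[351.2 288.4]] [[389.5 248.3]]
186 0.2 [[351.5 292.3]] [[389.5 248.3]]
187.5 0 [[352.6 284.9]] [[389.5 248.3]]
187.5 0.05 [[352.5 287.1]] [[389.5 248.3]]
187.5 0.1 [[352.5 289.1]] [[389.5 248.3]]
187.5 0.2 [[352.7 293. ]] [[389.5 248.3]]
189 0 [[353.9 285.6]] [[389.5 248.3]]
189 0.05 [[353.8 287.8]] [[389.5 248.3]]
189 0.1 [[353.7 289.9]] [[389.5 248.3]]
189 0.2 [[353.9 293.7]] [[389.5 248.3]]
```

Held level by the nut. Raise it and travel to the lane smoothly.

Request:
play_rows(series=[{"tx": 0, "ty": 0, "tz": 0.03, "turn": 0}, {"tx": 0, "ty": 0, "tz": 0.04, "turn": 0.02}, {"tx": 0.006, "ty": 0.02, "tz": 0.025, "turn": 0.083}, {"tx": 0.0102, "ty": 0.0361, "tz": 0, "turn": 0.083}, {"tx": 0.0102, "ty": 0.0361, "tz": 0, "turn": 0.083}, {"tx": 0.0102, "ty": 0.0361, "tz": 0, "turn": 0.083}, {"tx": 0.0102, "ty": 0.0361, "tz": 0, "turn": 0.083}, {"tx": 0.0102, "ty": 0.0361, "tz": 0, "turn": 0.083}, {"tx": 0.0102, "ty": 0.0361, "tz": 0, "turn": 0.083}, {"tx": 0.0102, "ty": 0.0361, "tz": 0, "turn": 0.083}])

```text
time_s: 17.75
position: [0.5287, -0.1584, 0.2144]
tcp_rot: [[0.749, -0.662, -0.002], [-0.662, -0.749, 0.001], [-0.002, 0.0, -1.0]]
force: [0.3, 0.6, -0.7]
opening: 0.191
```

Request:
play_rows(series=[{"tx": 0.0102, "ty": 0.0361, "tz": 0, "turn": 0.083}, {"tx": 0.0102, "ty": 0.0361, "tz": 0, "turn": 0.083}, {"tx": 0.0102, "ty": 0.0361, "tz": 0, "turn": 0.083}, {"tx": 0.0102, "ty": 0.0361, "tz": 0, "turn": 0.083}, {"tx": 0.0102, "ty": 0.0361, "tz": 0, "turn": 0.083}, {"tx": 0.0102, "ty": 0.0361, "tz": 0, "turn": 0.083}, {"tx": 0.0102, "ty": 0.0361, "tz": 0, "turn": 0.083}, {"tx": 0.0102, "ty": 0.0361, "tz": 0, "turn": 0.083}, {"tx": 0.006, "ty": 0.02, "tz": 0, "turn": 0.063}, {"tx": 0, "ty": 0, "tz": 0, "turn": 0}])

```text
time_s: 18.75
position: [0.5989, 0.0894, 0.2143]
tcp_rot: [[0.999, 0.038, -0.001], [0.038, -0.999, 0.001], [-0.001, -0.001, -1.0]]
force: [-0.3, -0.9, -0.3]
opening: 0.197
```

```bash
python3 - <<'E'
from h import *
for n,(r,c) in {"scene":((80,230),(240,420)),"top":((90,250),(120,310))}.items():
    p=vision.capture(n); cv2.imwrite(f"pics/b1{n}.png",cv2.resize(p["pixels"][r[0]:r[1],c[0]:c[1]],None,fx=4,fy=3.75,interpolation=2))
E
python3 st.py
```

```text
18.85 [0.5984 0.0871 0.2145] yaw 1.95 tilt [-2.3e-03 -4.0e-04 -1.0e+00] F [-0.28 -0.04 -1.04] open 0.193 [-2.3 34.2 89.1 -0.  56.8 -4.2]
```

View pics/b1scene.png

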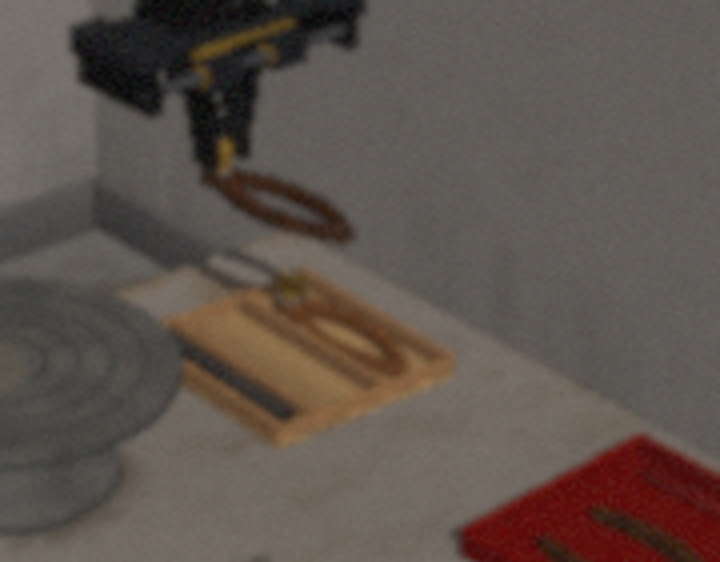

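View pics/b1top.png

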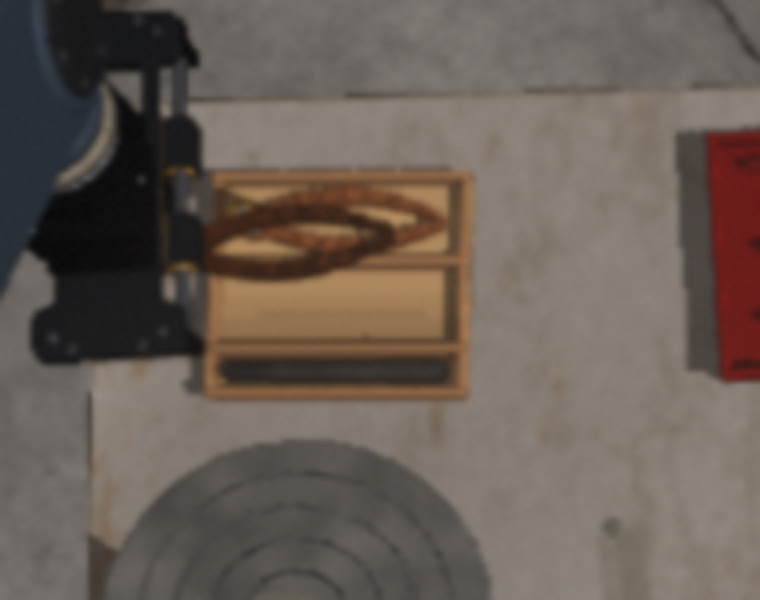

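Run:
```python
from h import *
p=vision.capture("top")
cv2.imwrite("pics/b2.png",rect(p,.134,.53,.68,-.06,.14,.0003,.02))
```

```text
(no output)
```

View pics/b2.png

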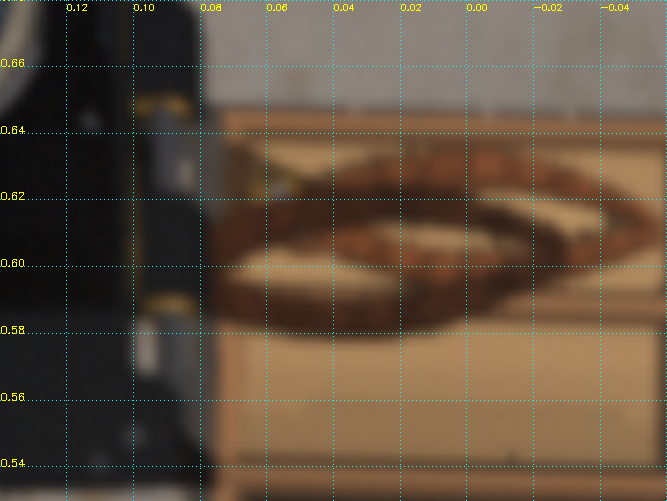

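Turned a little too far (caliper at ~273°, lane at 267.7°). Correct the yaw and position, lower to just over the till, and compare again at close height.

Request:
play_rows(series=[{"tx": 0.001, "ty": -0.0045, "tz": -0.01, "turn": -0.044}, {"tx": 0, "ty": 0, "tz": -0.025, "turn": -0.044}, {"tx": 0, "ty": 0, "tz": -0.025, "turn": 0}, {"tx": 0, "ty": 0, "tz": -0.025, "turn": 0}, {"tx": 0, "ty": 0, "tz": -0.02, "turn": 0}, {"tx": 0, "ty": 0, "tz": -0.01, "turn": 0}, {"tx": 0, "ty": 0, "tz": 0, "turn": 0}, {"tx": 0, "ty": 0, "tz": 0, "turn": 0}])

```text
time_s: 19.7
position: [0.6002, 0.0829, 0.1238]
tcp_rot: [[0.998, -0.059, 0.001], [-0.059, -0.998, -0.0], [0.001, 0.0, -1.0]]
force: [0.0, -0.9, -1.1]
opening: 0.195
```

```bash
python3 - <<'E'
from h import *
p=vision.capture("top")
cv2.imwrite("pics/b3.png",rect(p,.036,.53,.69,-.07,.13,.0003,.02))
p=vision.capture("scene"); r,c=((80,230),(240,420)); cv2.imwrite(f"pics/b3s.png",cv2.resize(p["pixels"][r[0]:r[1],c[0]:c[1]],None,fx=4,fy=4,interpolation=2))
E
python3 st.py
```

```text
19.8 [0.6005 0.0833 0.1244] yaw -3.34 tilt [ 1.9e-03 -1.0e-04 -1.0e+00] F [-0.44 -0.17 -1.68] open 0.191 [-2.7 41.7 92.   0.  46.2  0.7]
```

View pics/b3.png

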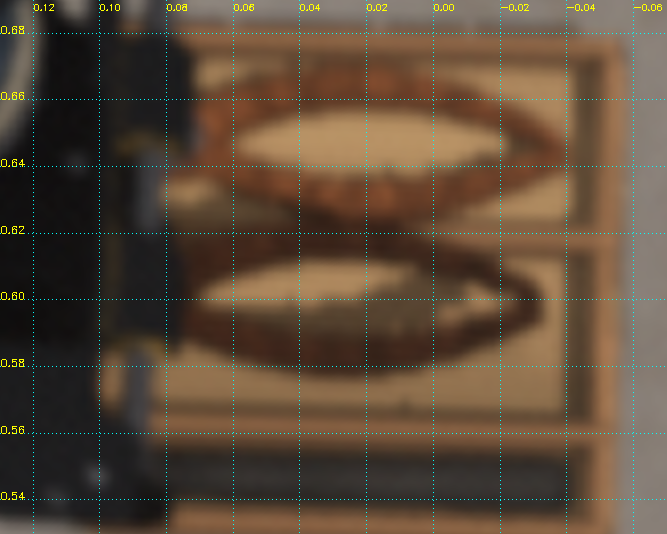

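View pics/b3s.png

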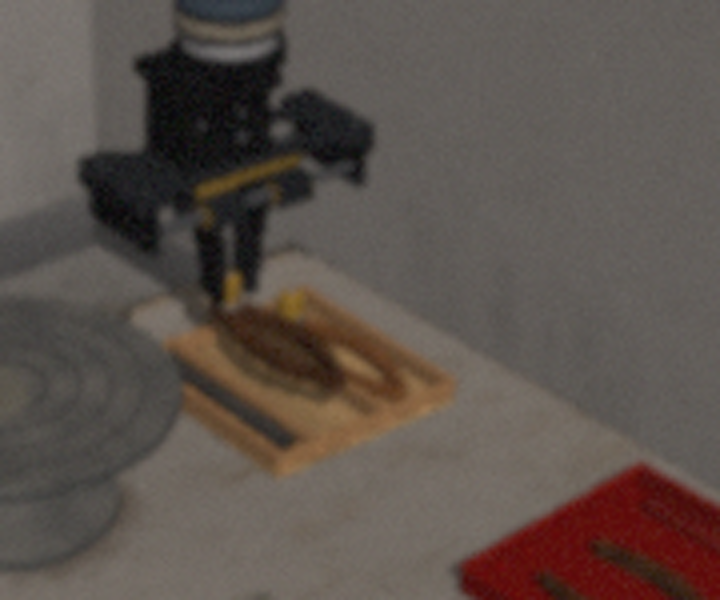

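The caliper sits about 2 mm too far in +x relative to the lane, by both wall and edge readings. Shift it, trim the yaw, and lower slowly.

Request:
play_rows(series=[{"tx": -0.003, "ty": 0, "tz": 0, "turn": -0.01}, {"tx": 0, "ty": 0, "tz": -0.01, "turn": 0}, {"tx": 0, "ty": 0, "tz": -0.006, "turn": 0}, {"tx": 0, "ty": 0, "tz": -0.006, "turn": 0}, {"tx": 0, "ty": 0, "tz": 0, "turn": 0}])

```text
time_s: 20.3
position: [0.5969, 0.0836, 0.1048]
tcp_rot: [[0.998, -0.068, -0.002], [-0.068, -0.998, 0.0], [-0.002, 0.0, -1.0]]
force: [-0.5, 0.3, -1.3]
opening: 0.194
```

Request:
play_rows(series=[{"tx": 0, "ty": 0, "tz": -0.005, "turn": 0}, {"tx": 0, "ty": 0, "tz": -0.005, "turn": 0}, {"tx": 0, "ty": 0, "tz": 0, "turn": 0}])

```text
time_s: 20.6
position: [0.5971, 0.0836, 0.0972]
tcp_rot: [[0.998, -0.068, -0.001], [-0.068, -0.998, 0.0], [-0.001, 0.0, -1.0]]
force: [0.4, -0.4, -0.9]
opening: 0.192
```

```bash
python3 - <<'E'
from h import *
p=vision.capture("top")
cv2.imwrite("pics/b4.png",rect(p,.018,.53,.70,-.07,.13,.0003,.02))
p=vision.capture("scene"); r,c=((80,230),(240,420)); cv2.imwrite(f"pics/b4s.png",cv2.resize(p["pixels"][r[0]:r[1],c[0]:c[1]],None,fx=4,fy=4,interpolation=2))
E
python3 st.py
```

```text
20.7 [0.5974 0.0836 0.0977] yaw -3.91 tilt [-3.e-04 -0.e+00 -1.e+00] F [-0.2   0.48  0.17] open 0.192 [-2.6 44.  92.9 -0.  43.2  1.3]
```

View pics/b4.png

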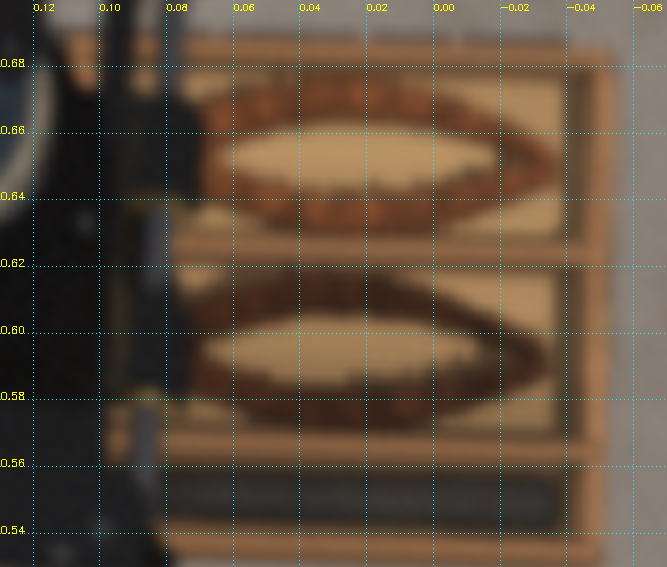

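View pics/b4s.png

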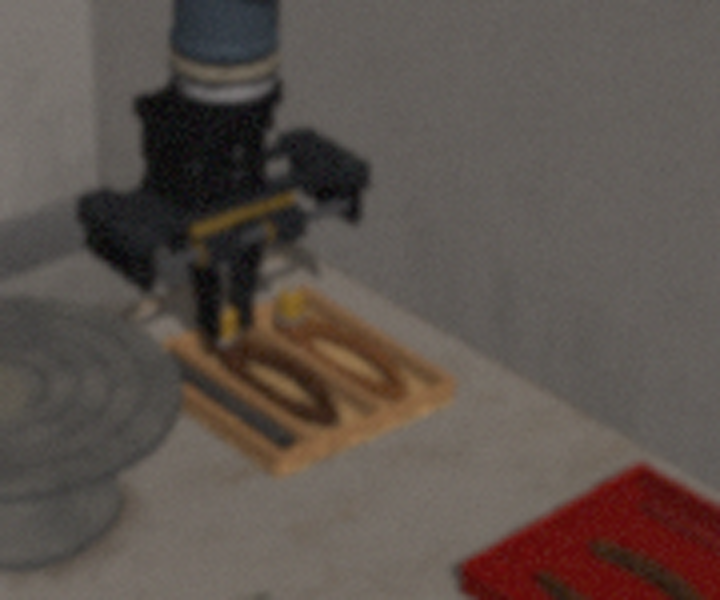

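It is going into the lane centred. Lower the last 5 mm.

Request:
play_rows(series=[{"tx": 0, "ty": 0, "tz": -0.003, "turn": 0}, {"tx": 0, "ty": 0, "tz": -0.002, "turn": 0}, {"tx": 0, "ty": 0, "tz": 0, "turn": 0}, {"tx": 0, "ty": 0, "tz": 0, "turn": 0}])

```text
time_s: 21.1
position: [0.5975, 0.0835, 0.0938]
tcp_rot: [[0.998, -0.068, -0.0], [-0.068, -0.998, 0.0], [-0.0, -0.0, -1.0]]
force: [0.3, 0.3, 0.1]
opening: 0.195
```

Request:
play_rows(series=[{"tx": 0, "ty": 0, "tz": -0.0012, "turn": 0}, {"tx": 0, "ty": 0, "tz": 0, "turn": 0}, {"tx": 0, "ty": 0, "tz": 0, "turn": 0}])

```text
time_s: 21.4
position: [0.5975, 0.0836, 0.0929]
tcp_rot: [[0.998, -0.068, 0.0], [-0.068, -0.998, -0.0], [0.0, 0.0, -1.0]]
force: [0.2, 0.2, -1.1]
opening: 0.194
```

Request:
play_rows(series=[{"tx": 0, "ty": 0, "tz": -0.0012, "turn": 0}, {"tx": 0, "ty": 0, "tz": 0, "turn": 0}, {"tx": 0, "ty": 0, "tz": 0, "turn": 0}])

```text
time_s: 21.7
position: [0.5976, 0.0836, 0.0927]
tcp_rot: [[0.998, -0.068, 0.0], [-0.068, -0.998, -0.0], [0.0, 0.0, -1.0]]
force: [-1.4, -1.1, 6.4]
opening: 0.192
```

Contact: 6.4 N at exactly the expected height. Release and rise.

Request:
play_rows(series=[{"tx": 0, "ty": 0, "tz": 0, "turn": 0}, {"tx": 0, "ty": 0, "tz": 0, "turn": 0}, {"tx": 0, "ty": 0, "tz": 0, "turn": 0}, {"tx": 0, "ty": 0, "tz": 0.01, "turn": 0}, {"tx": 0, "ty": 0, "tz": 0.03, "turn": 0}, {"tx": 0, "ty": 0, "tz": 0.05, "turn": 0}, {"tx": 0, "ty": 0, "tz": 0.05, "turn": 0}, {"tx": 0, "ty": 0.03, "tz": 0.05, "turn": 0}, {"tx": 0, "ty": 0.05, "tz": 0, "turn": 0}, {"tx": 0, "ty": 0.05, "tz": 0, "turn": 0}], gripper=0.32)

```text
time_s: 22.7
position: [0.5985, 0.1882, 0.2468]
tcp_rot: [[0.998, -0.07, 0.005], [-0.07, -0.998, 0.001], [0.005, -0.001, -1.0]]
force: [0.8, -0.6, 0.1]
opening: 0.32
```

Request:
play_rows(series=[{"tx": -0.01, "ty": 0.05, "tz": 0, "turn": 0}, {"tx": -0.01, "ty": 0.05, "tz": 0, "turn": 0}, {"tx": -0.01, "ty": 0.05, "tz": 0, "turn": 0}, {"tx": -0.01, "ty": 0.05, "tz": 0, "turn": 0}, {"tx": 0, "ty": 0, "tz": 0, "turn": 0}])

```text
time_s: 23.2
position: [0.5636, 0.3526, 0.2443]
tcp_rot: [[0.998, -0.063, 0.0], [-0.063, -0.998, 0.002], [0.0, -0.003, -1.0]]
force: [-0.1, -0.7, -0.4]
opening: 0.321
```

```bash
python3 - <<'E'
from h import *
p=vision.capture("top")
cv2.imwrite("pics/c1.png",p["pixels"])
a=rect(p,.014,.53,.70,-.07,.13,.0004,.02); b=rect(p,.012,.53,.73,-.40,-.19,.0004,.02)
h=max(a.shape[0],b.shape[0]); pad=lambda i:cv2.copyMakeBorder(i,0,h-i.shape[0],0,0,0)
cv2.imwrite("pics/c2.png",np.hstack([pad(a)[:, :380],pad(b)[:, :400]]))
p=vision.capture("scene"); r,c=((130,280),(250,480)); cv2.imwrite(f"pics/c3.png",cv2.resize(p["pixels"][r[0]:r[1],c[0]:c[1]],None,fx=3.4,fy=3.4,interpolation=2))
E
python3 st.py
```

```text
23.3 [0.5648 0.3485 0.2441] yaw -3.77 tilt [ 1.e-04 -6.e-04 -1.e+00] F [ 0.47 -0.13  0.65] open 0.324 [22.1 36.2 78.8 -0.  65.  25.8]
```

View pics/c1.png

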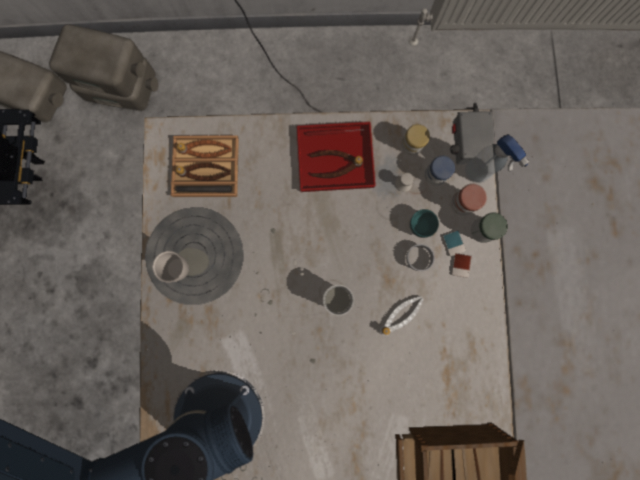

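View pics/c2.png

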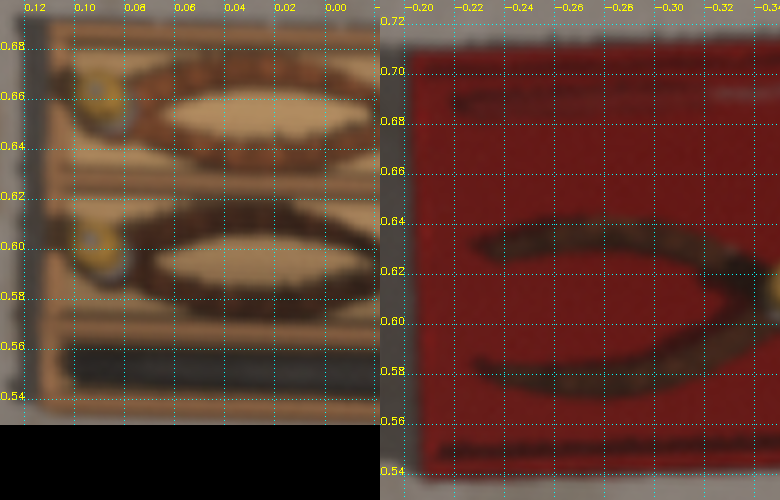

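View pics/c3.png

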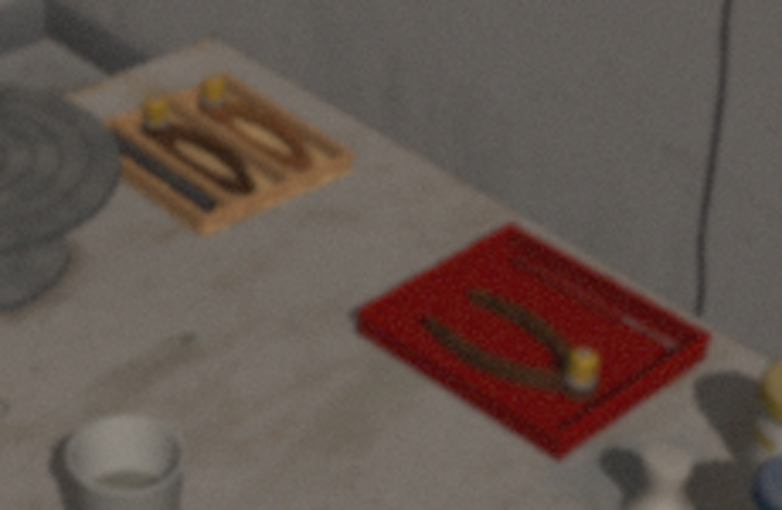

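Run:
```python
from h import *
p=vision.capture("top")
im=cv2.resize(p["pixels"][125:205,160:250],None,fx=7,fy=7,interpolation=2); cv2.imwrite("pics/d1.png",cv2.convertScaleAbs(im,alpha=1.4,beta=10))
q=vision.capture("scene")
im=cv2.resize(q["pixels"][145:200,275:360],None,fx=9,fy=9,interpolation=2); cv2.imwrite("pics/d2.png",cv2.convertScaleAbs(im,alpha=1.6,beta=10))
# predicted outlines: closed caliper flat on floor z .005, nut (.5975,.0836), dir
n=np.array([.5975,.0836]); 
for sl in (.03,.04):
    d=-np.array([sl,1])/np.hypot(sl,1); e=np.array([d[1],-d[0]])
    P=[list(n)+[.035]]+[list(n+d*.121)+[.015]]+[list(n+d*.057+s*e*.0225)+[z] for s in(1,-1) for z in (.005,.015)]
    print(sl,"top",proj(p,P).round(1).tolist()); print("scene",proj(q,P).round(1).tolist())
```

```text
0.03 top [[180.6, 168.9], [231.3, 171.1], [206.3, 180.9], [205.4, 179.9], [206.9, 163.5], [206.0, 162.3]]
scene [[296.8, 159.4], [324.9, 184.6], [303.1, 180.2], [303.1, 177.1], [316.1, 174.8], [316.2, 171.7]]
0.04 top [[180.6, 168.9], [231.3, 171.5], [206.2, 181.1], [205.3, 180.1], [207.0, 163.7], [206.1, 162.5]]
scene [[296.8, 159.4], [324.6, 184.8], [302.9, 180.3], [302.9, 177.1], [316.0, 174.9], [316.1, 171.8]]
```

View pics/d1.png

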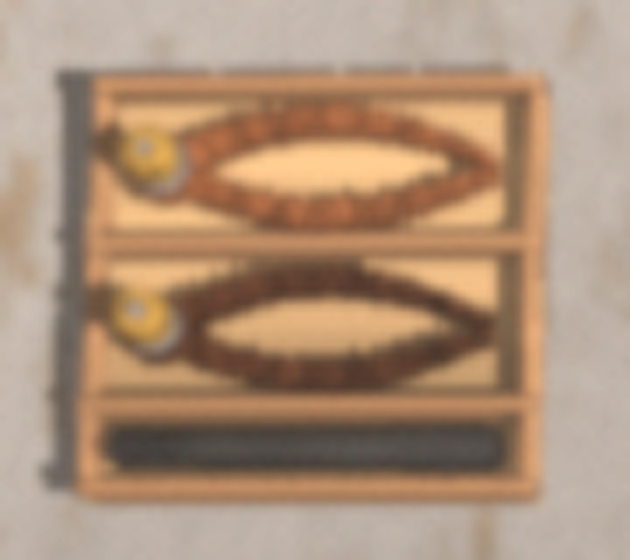

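View pics/d2.png

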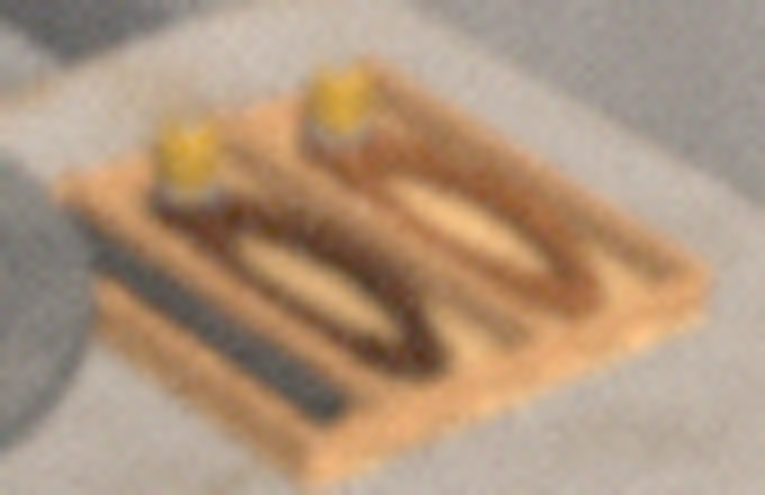

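The caliper lies flat in the lane, just like its stored neighbour, and the lower wall's top hides part of its near leg. The tray caliper is open and flat, the loose things are unmoved and the arm is clear. Handing in.

```bash
python3 - <<'E'
from rig import bot
print(bot.hand_in())
E
python3 st.py
```

```text
the job is handed in; nothing more can be done
None
the job is handed in; nothing more can be done
```

I tested both calipers, put each where it belongs, and handed the job in at about 23.5 s; it reported no verdict.

- **Left caliper, seized:** it stayed about 68 mm wide under the full grip. I carried it by its legs, turned it, and laid it open on the floor of the red tray.
- **Right caliper, free:** it closed to about 44 mm. I re-gripped it by the brass nut and lowered it into the till's empty lane. It touched the floor at the expected height with 6.4 N, and I let go only then.

**Last checks:**
- In both cameras, the closed caliper sits between the lane walls like the stored one beside it.
- The open caliper lies well inside the tray.
- In the last top picture the beaker, bowl, ring cutter and stamp look to be in their starting places.
- The gripper is well clear of everything.

**Disagreements:**
- My readings of the lane centre differed by about 2 mm, so I used a value between them.
- I turned the free caliper about 5° too far on the way and corrected it before lowering.
- I judged that both calipers lie flat from the pictures and the touchdown heights, with no direct measurement of tilt.

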